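Empty the lancet cup and hold the key in the disposal unit

TASK

Clear up after the screening session: pick up the cup and tip all six spent lancet barrels into the disposal unit's open hopper, then set the empty cup back on the desk, upright. Then take the flat key from its stand, pass it down through the narrow guard slot in the unit's tower, press it all the way down on the spring plunger and finish while holding it pressed there, without letting go. Leave the other things on the desk where they are.

Things in the scene. Friction and masses are not known exactly. Their poses are not given: they have to be found in the camera images.
- cup_mid (a point): Cup: plain white plastic, open, loose, 75 high, round, 50 across at the foot and 66 across at the rim (even taper), wall 3, floor 5 thick; 60 g. Stands upright on the desk with six barrels lying loose in it. The point is on the axis half-way up (37.5 above its underside); z is the axis, up through the mouth. A smooth cup: the barrels slide out once it is tipped past level, some 100 to 115 degrees from upright.
- hopper (a point): Disposal unit (fixed to the desk, white and steel, 150 deep in x, 260 long in y), left half: an open steel hopper, 140 x 130 inside (x by y), rim 80 above the desk, walls 5. The point is the centre of its inner floor, 5 above the desk; axes are those of the unit: z up, x away from the robot at zero yaw, y to the left.
- slot (a point): Disposal unit, right half: a solid tower 150 x 120, 100 high, with a narrow slot straight down through its top, 42 long (along x) by 14 wide (along y), edges chamfered 2. The point is the centre of the slot's mouth, 100 above the desk, 130 to the unit's right (-y) of the hopper's centre; axes as the hopper. No raised parts over 4 mm stand on the tower's top.
- plunger (a joint): Spring plunger inside the slot, steel, its top 28 below the mouth when free (value 0); pressed straight down it travels 0.016 m to its stop (44 below the mouth), value grows downwards. The spring takes about 4 N to start and 7 N at the stop, and lifts the key back out if it is let go.
- key_mid (a point): Key: a flat plain aluminium blade 110 tall, 40 wide (its x), 12 thick (its y), foot narrowed to 36 x 8 over the last 4; 110 to 170 g, the same either way round. Stands upright in its stand with 80 of it showing. The point is its centre, 55 above its foot; z is the long axis, up.
- key_foot (a point): Middle of the key's underside, same axes.
- stand: Key stand: grey block 90 x 70 (x by y), 40 high, fixed to the desk; pocket 44 x 16, 30 deep, holds the key's foot 10 above the desk, long way along the stand's x. Origin: centre of its underside. Cup and stand are found one on the left and one on the right of the unit, either way round.
- barrel0_mid (a point): Spent lancet barrel: grey plastic round-ended barrel 14 across, 20 long, 10 g, in the cup at the start. The point is its centre.
- barrel1_mid (a point): Spent lancet barrel: grey plastic round-ended barrel 14 across, 20 long, 10 g, in the cup at the start. The point is its centre.
- barrel2_mid (a point): Spent lancet barrel: grey plastic round-ended barrel 14 across, 20 long, 10 g, in the cup at the start. The point is its centre.
- barrel3_mid (a point): Spent lancet barrel: grey plastic round-ended barrel 14 across, 20 long, 10 g, in the cup at the start. The point is its centre.
- barrel4_mid (a point): Spent lancet barrel: grey plastic round-ended barrel 14 across, 20 long, 10 g, in the cup at the start. The point is its centre.
- barrel5_mid (a point): Spent lancet barrel: grey plastic round-ended barrel 14 across, 20 long, 10 g, in the cup at the start. The point is its centre.
- cup: The cup again; origin at the centre of its underside.
- key: The key again; origin at the middle of its underside.
- meter: Bystander: blood-sugar meter, a flat white box 90 x 55 x 18, lying in front of the disposal unit; leave alone. Origin: centre of its underside.
- tape: Bystander: roll of paper tape lying flat, 90 across, 25 high; leave alone. Origin: centre of its underside.
- solution: Bystander: small closed white bottle 44 across, 85 high, standing; leave alone. Origin: centre of its underside.
Things that resemble listed ones, but are neither listed nor needed, are in the scene too. Leave any blue look-alike of the cup alone. There is more than one size of the key; the job needs the larger.

How it is judged:
By the outcome, as a careful person would: the job done as asked, in the order asked, and still so for the second after the job is handed in, while the arm keeps its last pose, push and grip.
It also fails if it takes over 72 s, if anything falls off the work surface, if the arm or the gripper's body presses on something with over 40 N, if the wrist force passes 120 N, or if a joint passes its speed limit or range.

ROBOT

A 6-joint arm with a two-finger parallel gripper is mounted at the origin on the work surface. World frame = base frame: x ahead of the robot, y to its left, z up, the work surface at z = 0. Lengths are in m, angles in rad, forces in N, time in s.
With the tool pointing down it reaches from about 0.4 to 0.825 m from the base axis. Payload 7 kg.
Tool frame: the origin (TCP) lies midway between the tips of the shut fingers; the grasp point (between the pads) lies 19 mm behind it; x points along the fingers, y is the direction in which the jaws open and shut, and the axes are right-handed (so a half turn about x gives the same grasp; the last joint's range is limited). The gripper opens to 85 mm and grips with 20 to 120 N. Pads are 22 mm wide; open, the fingers measure 114 mm over their backs; the gripper's body (76 mm by 85 mm) begins 54 mm behind the grasp point. The pads swing forward as they close: fully open they stand 13 mm farther back than shut.
Start: joints at [1.606, 0.359, 0.012, 0, -1.224, -0.288], TCP at [0.169, 0.654, 0.231] pointing down, gripper open.
Joint ranges: [-3.07, 3.07], [-1.43, 2.12], [-1.02, 1.25], [-3.03, 1.67], [-3.05, -0], [-3.03, 3.03]. Speed limits (rad/s): [2.39, 2.39, 3.01, 3.14, 3.14, 3.14].

INTERFACE

Orientations are given as a rotation vector (axis times angle).
In Python, from bench import r gives the robot as it stands.
- The arm moves only by the tool step_arm, never from a script. Its argument "motion" is one flat list of numbers, 7 for each row, row after row: the shift along the tool's x, y, z as a fraction of full scale, then the turn, a rotation vector about the tool's x, y, z as a fraction of full scale, then the gripper's target within -1 to 1 (shut at 1, half-way at 0, fully open at -1). A call has 1 to 5 rows; each row shifts and turns the commanded pose from where the row before left it, along the tool's axes as they then stand; what a row does not reach is not made up. Full scale, the value 1, is 0.025 m for a shift and 0.12 rad for a turn. A row lasts 1/10 s, in which the tool goes at most 50 mm and 8.59 degrees, less where a joint would pass 70% of its speed; a pose out of reach is approached as far as the arm can. A call with a number of a shift or a turn outside -1 to 1 is refused whole. A call with a gripper value outside its range is refused whole. The fingers move at their own pace and stop on an object; "newtons" is the grip in N (left out, the last holds). Time passes only in rows, so rows that do not move let the fingers close. It gives the time, the measured TCP pose, the force and the opening at its end, in the units of the state.
- r.state(): the state, without advancing time (a new reading comes with each control period).
- r.get_image(name): name is "scene" or "top" or "wrist"; returns the picture (400x640x3 uint8, red, green, blue); there is no depth.
- r.camera_params(name): a dict with "K" (3x3 intrinsics, pixels), "camera_from_world" (4x4, takes a point from world to camera coordinates). Camera axes: x right, y up, looking along -z (the intrinsics and any distortion apply to the point x, -y, -z); pixel columns grow to the right and rows downward; lengths in m; the calibration is good to about 2 mm. A picture is of the moment at which its call begins: read the wrist's pose just before it. camera_params takes no time and is no camera call; for the wrist camera it gives the pose at the moment of the call.
- r.sign_off(): hands the job in, once; it reports no verdict.
The state is a dict: "time_s": time; "joints": joint angles; "joint_vel": joint speeds; "effort": joint torques, N m; "tool_pos": TCP position; "tcp_rot": TCP orientation; "contact_force": force on the tool from outside, world axes, zero at the start; "wrist_torque": the same for the moment, N m; "finger_gap": opening from 0.0 (shut) to 1.0 (fully open).
Only numpy, scipy, OpenCV 4.12 (cv2) and the standard library are available. Lean on these libraries where they do the work, as an engineer would, in place of code of your own. Each camera call takes 0.05 s, during which the arm holds its last target.

## Working session

There is one attempt and no reset: what is moved stays moved. The work goes in short steps, Python scripts to look and compute and a tool call to move; the robot and the scene stay as the last step left them, time stands still between calls to the robot, and variables do not carry over. Pictures are saved under pics/ and viewed, and the job is handed in when it is done.

Besides the shell and the picture viewer there is one more tool, called after ">>>" as name(argument=value, ...) on one line, values as JSON. step_arm: Moves the arm, as the interface text tells. Its arguments: {"type":"object","properties":{"motion":{"type":"array"},"newtons":{"type":"number"}},"required":["motion"]}

```bash
mkdir -p pics; ls; python3 - <<'E'
from bench import r
import cv2
print(r.state())
for n in ["scene","top","wrist"]:
    p=r.camera_params(n); print(n,p)
    cv2.imwrite(f"pics/{n}0.png",r.get_image(n)[:,:,::-1])
E
```

```text
pics
{'time_s': 0.0, 'joints': array([ 1.60610232e+00,  3.59397780e-01,  1.10710326e-02, -3.38811245e-04,
       -1.22413074e+00, -2.88116695e-01]), 'joint_vel': array([ 7.40341381e-04,  6.01376059e-05, -5.29501350e-05,  4.13336125e-04,
       -1.85025581e-03, -6.46831846e-05]), 'effort': array([-6.80402245e-04, -5.83313084e+01,  2.93423456e+01,  6.93695784e+00,
       -5.83020737e-03, -1.42873762e-05]), 'tool_pos': array([0.16873375, 0.65306842, 0.230364  ]), 'tcp_rot': array([-2.08741486,  0.26718237,  2.08751365]), 'contact_force': array([0.37944198, 0.19247166, 0.03471127]), 'wrist_torque': array([0.00912234, 0.00395384, 0.01605274]), 'finger_gap': 1.0021446444644424}
scene {'K': array([[366.71631189,   0.        , 314.65962848],
       [  0.        , 366.71631189, 205.75819512],
       [  0.        ,   0.        ,   1.        ]]), 'camera_from_world': array([[-0.49418254,  0.86934803, -0.00419735,  0.24833155],
       [-0.74331947, -0.42002769,  0.52062742,  0.37287201],
       [ 0.45084342,  0.26040495,  0.85377367, -1.35038474],
       [ 0.        ,  0.        ,  0.        ,  
[... 180 characters left out ...]
'camera_from_world': array([[ 0.0226453 , -0.99971668, -0.00733087,  0.05381721],
       [ 0.98643744,  0.02115093,  0.16276923, -0.54717116],
       [-0.16256806, -0.0109174 ,  0.98663693, -1.27657556],
       [ 0.        ,  0.        ,  0.        ,  1.        ]])}
wrist {'K': array([[346.4054434 ,   0.        , 322.5471805 ],
       [  0.        , 346.4054434 , 192.71674846],
       [  0.        ,   0.        ,   1.        ]]), 'camera_from_world': array([[-0.25124134, -0.96792193,  0.00222095,  0.67541975],
       [ 0.92668776, -0.24119962, -0.28822307,  0.03761325],
       [ 0.27951312, -0.07035542,  0.95756072, -0.38011029],
       [ 0.        ,  0.        ,  0.        ,  1.        ]])}
```

View pics/top0.png

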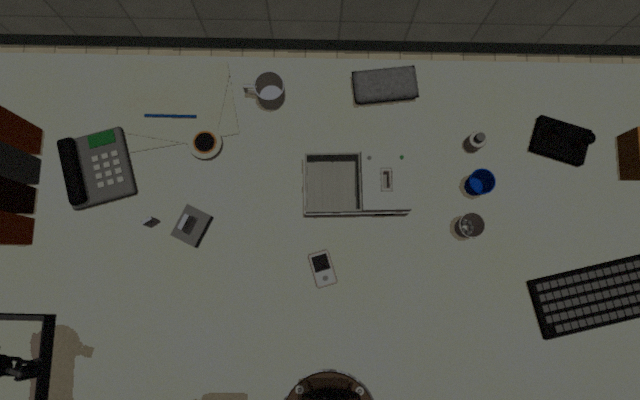

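View pics/scene0.png

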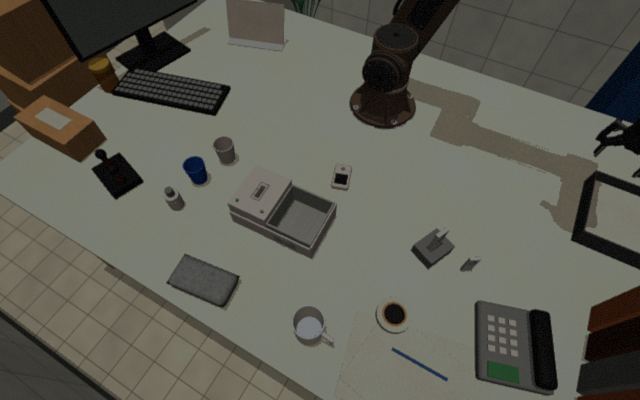

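View pics/wrist0.png

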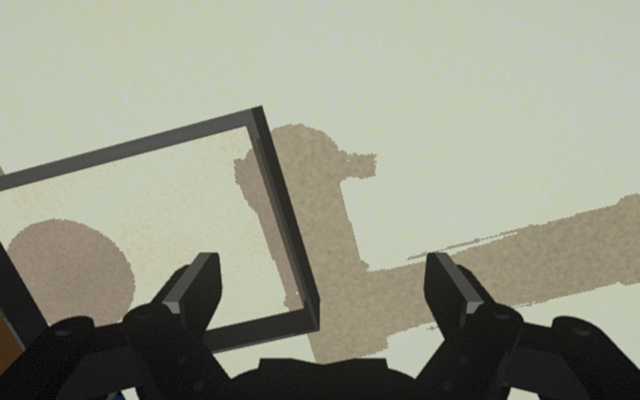

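The top view shows the grey cup at (470,226) right of the unit, the blue look-alike at (480,183), the stand with the key at (192,226), and a smaller key lying loose at (152,222). The unit spans (303..410, 152..216). I'll zoom in next.

```bash
cat > h.py <<'E'
from bench import r
import numpy as np, cv2
from scipy.spatial.transform import Rotation as R
def ray(name,uv,p=None):
    p=p or r.camera_params(name); T=p["camera_from_world"];K=p["K"]
    d=np.array([(uv[0]-K[0,2])/K[0,0],-(uv[1]-K[1,2])/K[1,1],-1.])
    c=-T[:3,:3].T@T[:3,3]; return c,T[:3,:3].T@d
def onz(name,uv,z,p=None):
    c,d=ray(name,uv,p); return c+d*(z-c[2])/d[2]
def proj(name,X,p=None):
    p=p or r.camera_params(name); T=p["camera_from_world"];K=p["K"]
    c=T[:3,:3]@np.asarray(X)+T[:3,3]; return np.array([K[0,0]*c[0]/-c[2]+K[0,2],K[1,1]*-c[1]/-c[2]+K[1,2]])
def zoom(img,x0,y0,w,h,s,fn):
    c=img[y0:y0+h,x0:x0+w]; c=cv2.resize(c,None,fx=s,fy=s,interpolation=cv2.INTER_CUBIC)
    cv2.imwrite(fn,np.clip(c.astype(float)*1.4,0,255).astype(np.uint8))
E
python3 - <<'E'
from h import *
t=cv2.imread("pics/top0.png"); s=cv2.imread("pics/scene0.png")
zoom(t,290,140,130,90,6,"pics/t_unit.png")
a=[]
for im,x,y in ((t,440,205),(t,160,195),(s,200,125),(s,400,215)):
    a.append(cv2.resize(im[y:y+48,x:x+64],None,fx=6,fy=6,interpolation=cv2.INTER_CUBIC))
o=np.vstack([np.hstack(a[:2]),np.hstack(a[2:])])
cv2.imwrite("pics/z1.png",np.clip(o*1.4,0,255).astype(np.uint8))
E
```

```text
(no output)
```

View pics/t_unit.png

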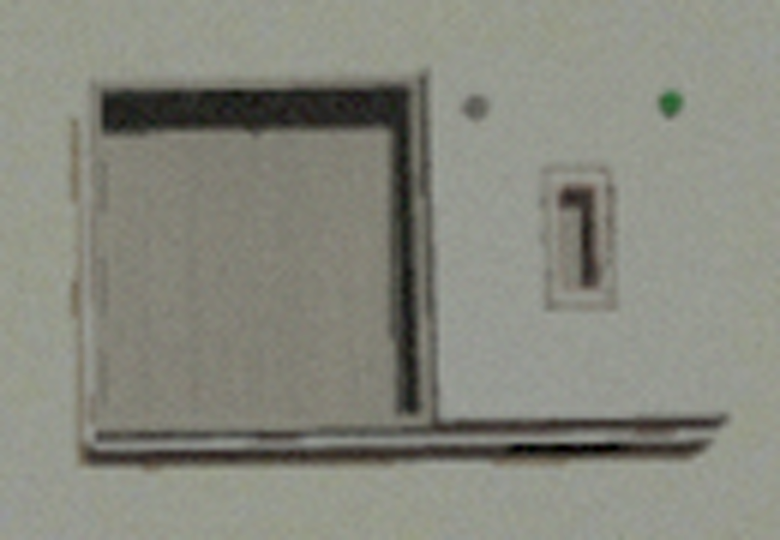

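View pics/z1.png

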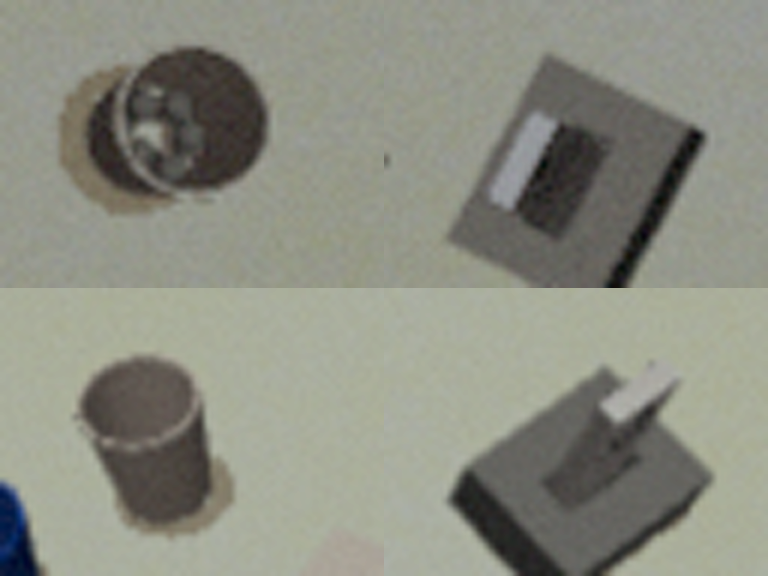

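```bash
python3 - <<'E'
from h import *
np.set_printoptions(precision=4,suppress=True)
o=lambda x,y,X,Y:((x+.5)/6-.5+X,(y+.5)/6-.5+Y)
print("cup rim",onz("top",o(193,121,440,205),.075), "dia",onz("top",o(118,121,440,205),.075)-onz("top",o(268,121,440,205),.075))
print("cup scene rim",onz("scene",o(141,403-288,200,125),.075))
k=[onz("top",o(x-384,y,160,195),.12) for x,y in ((541,110),(559,121),(516,213),(489,204))]
print("key",np.mean(k,0)); k=np.array(k); print(np.diff(k,axis=0),[np.linalg.norm(d) for d in np.diff(k,axis=0)])
d=k[2]-k[1];d2=k[3]-k[0];print(np.degrees(np.arctan2(-d[1],-d[0])),np.degrees(np.arctan2(-d2[1],-d2[0])))
ks=[onz("scene",o(x-384,y-288,400,215),.12) for x,y in ((603,408),(614,421),(680,377),(660,362))]
print("key scene",np.mean(ks,0),np.array(ks)[:,:2])
s=np.array([onz("top",o(x-384,y,160,195),.04) for x,y in ((548,52),(706,130),(447,240))])
print("stand",s,(s[1]+s[2])/2,s[1]-s[0],s[2]-s[0])
for n,c in dict(slot=[(545,168),(613,170),(613,308),(547,306)],inner=[(560,187),(598,187),(598,288),(560,288)]).items():
    q=np.array([onz("top",o(x,y,290,140),.1) for x,y in c]); print(n,q.mean(0),np.ptp(q,0))
q=np.array([onz("top",o(x,y,290,140),.08) for x,y in [(100,90),(412,85),(420,425),(95,432)]]);print("hop",q,q.mean(0))
q=np.array([onz("top",o(x,y,290,140),.1) for x,y in [(437,420),(728,415)]]);print("tower front",q)
t=cv2.imread("pics/top0.png");s=cv2.imread("pics/scene0.png")
zoom(s,220,155,120,100,6,"pics/s_unit.png")
E
```

```text
cup rim [ 0.4807 -0.3419  0.075 ] dia [-0.0013  0.0615  0.    ]
cup scene rim [ 0.4844 -0.3423  0.075 ]
key [0.4681 0.3599 0.12  ]
[[-0.0043 -0.0075  0.    ]
 [-0.0372  0.0149  0.    ]
 [ 0.0034  0.011   0.    ]] [np.float64(0.00860495168164866), np.float64(0.040071792516695875), np.float64(0.011479637613495401)]
-21.84493701534457 -25.793525983539364
key scene [0.4725 0.3599 0.12  ] [[0.4876 0.349 ]
 [0.4911 0.3552]
 [0.4571 0.3727]
 [0.4543 0.3628]]
stand [[0.5243 0.3736 0.04  ]
 [0.4923 0.3043 0.04  ]
 [0.4431 0.4115 0.04  ]] [0.4677 0.3579 0.04  ] [-0.0321 -0.0693  0.    ] [-0.0813  0.0379  0.    ]
slot [ 0.5857 -0.1277  0.1   ] [0.0579 0.0279 0.    ]
inner [ 0.5859 -0.1275  0.1   ] [0.0425 0.0156 0.    ]
hop [[ 0.6488  0.0703  0.08  ]
 [ 0.6536 -0.0606  0.08  ]
 [ 0.5097 -0.0648  0.08  ]
 [ 0.5039  0.069   0.08  ]] [0.579  0.0035 0.08  ]
tower front [[ 0.5091 -0.0699  0.1   ]
 [ 0.5137 -0.1877  0.1   ]]
```

View pics/s_unit.png

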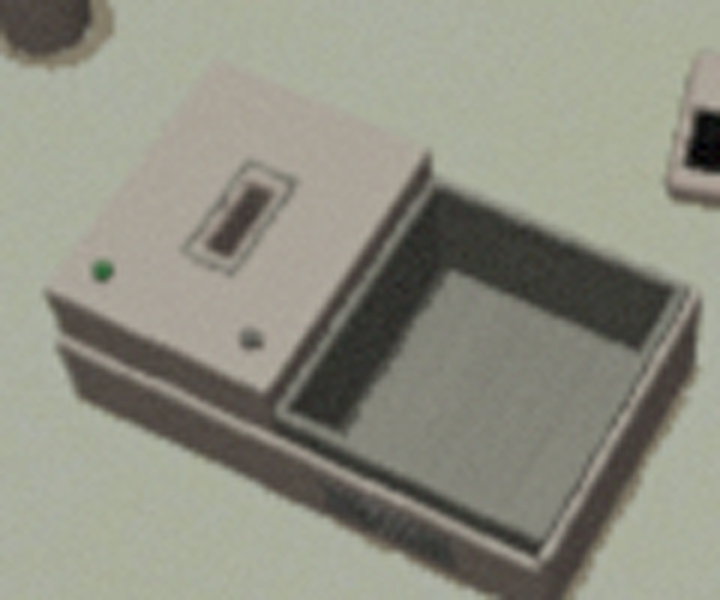

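Cup is at about (0.482,-0.342), key at (0.470,0.360) with yaw about -25°, and slot at (0.586,-0.1275) with unit yaw about 2°. Both views agree to 2-4 mm. Next I'll build a move planner and check the tool frame and obstacles.

```bash
cat >> h.py <<'E'
def Rt(x,y):  # tool frame from x dir and approx y dir
    x=np.array(x,float);x/=np.linalg.norm(x);y=np.array(y,float);y-=x*(x@y);y/=np.linalg.norm(y)
    return R.from_matrix(np.c_[x,y,np.cross(x,y)])
def plan(p1,R1,n=None,grip=-1,p0=None,R0=None):
    s=r.state(); p=np.array(s["tool_pos"] if p0 is None else p0); Rc=R.from_rotvec(s["tcp_rot"]) if R0 is None else R0
    p1=np.array(p1,float)
    if n is None:
        n=int(np.ceil(max(np.linalg.norm(p1-p)/.0245,(Rc.inv()*R1).magnitude()/.117,1)))
    rv=(Rc.inv()*R1).as_rotvec(); Rs=Rc;out=[];pos=p.copy()
    for i in range(n):
        d=Rs.inv().apply(p+(p1-p)*(i+1)/n-pos)/.025
        a=(Rs.inv()*(Rc*R.from_rotvec(rv*(i+1)/n))).as_rotvec()/.12
        row=np.round(np.r_[d,a],2)+0.; out.append(row)
        pos=pos+Rs.apply(row[:3]*.025); Rs=Rs*R.from_rotvec(row[3:]*.12)
    for i in range(0,n,5):
        print(",".join("%g"%v for row in out[i:i+5] for v in list(row)+[grip]))
    print("end",pos.round(4),"n",n); return pos,Rs
E
python3 - <<'E'
from h import *
np.set_printoptions(precision=3,suppress=True)
s=r.state();print(R.from_rotvec(s["tcp_rot"]).as_matrix())
for uv in [(155,55),(60,25),(195,0),(115,90),(230,95)]: print(uv,onz("scene",uv,0),onz("scene",uv,.3))
c=r.camera_params("wrist")["camera_from_world"]; Rc=R.from_rotvec(s["tcp_rot"])
print("cam in tool",Rc.inv().apply(-c[:3,:3].T@c[:3,3]-s["tool_pos"]), Rc.inv().apply(-c[2,:3]))
print("bluecup",onz("top",(481,176),.075))
E
```

```text
[[-0.    -0.25  -0.968]
 [-0.001 -0.968  0.25 ]
 [-1.     0.001 -0.   ]]
(155, 55) [ 0.194 -0.929  0.   ] [ 0.449 -0.547  0.3  ]
(60, 25) [ 0.243 -1.438  0.   ] [ 0.482 -0.897  0.3  ]
(195, 0) [-0.202 -1.043 -0.   ] [ 0.176 -0.626  0.3  ]
(115, 90) [ 0.427 -0.918  0.   ] [ 0.609 -0.54   0.3  ]
(230, 95) [ 0.234 -0.519  0.   ] [ 0.476 -0.265  0.3  ]
cam in tool [-0.143 -0.001 -0.074] [0.958 0.    0.288]
bluecup [ 0.604 -0.369  0.075]
```

```bash
cat >> h.py <<'E'
def Rlat(phi,E):
    """phi arm azimuth deg; E tool elevation deg, -90 down, -40 = pointing right, tilted"""
    ph=np.radians(phi); rad=np.array([np.cos(ph),np.sin(ph),0]); left=np.array([-np.sin(ph),np.cos(ph),0])
    e=np.radians(E); x=-left*np.cos(e)+np.array([0,0,np.sin(e)]); return Rt(x,-rad)
E
python3 - <<'E'
from h import *
s=r.state();p=s["tool_pos"]; phi=75.5; 
# arc with constant rows then check
Rc=R.from_rotvec(s["tcp_rot"]);print((Rc.inv()*Rlat(75.5,-90)).magnitude())
for a,b in ((.335,.03),):
    q=p.copy();Q=Rc
    for i in range(45):
        q=q+Q.apply(np.array([0,b,-1])*.025);Q=Q*R.from_rotvec([a*.12,0,0])
        if i%5==4: print(i+1,q.round(3),np.hypot(*q[:2]).round(3),np.degrees(np.arctan2(q[1],q[0])).round(1))
E
```

```text
0.0013347518909230507
5 [0.285 0.609 0.231] 0.672 64.9
10 [0.391 0.542 0.231] 0.668 54.2
15 [0.481 0.456 0.231] 0.663 43.4
20 [0.552 0.353 0.231] 0.655 32.6
25 [0.601 0.238 0.231] 0.646 21.6
30 [0.626 0.116 0.231] 0.637 10.5
35 [ 0.626 -0.009  0.231] 0.626 -0.8
40 [ 0.602 -0.132  0.232] 0.616 -12.3
45 [ 0.553 -0.246  0.232] 0.605 -24.0
```

>>> step_arm(motion=[0,0.03,-1,0.33,0,0,-1,0,0.03,-1,0.33,0,0,-1,0,0.03,-1,0.33,0,0,-1,0,0.03,-1,0.33,0,0,-1,0,0.03,-1,0.33,0,0,-1])

```text
time_s: 0.65
tool_pos: [0.2864, 0.6087, 0.2308]
tcp_rot: [-1.971, 0.454, 1.971]
contact_force: [-0.1, -0.1, 0.6]
finger_gap: 1.001
```

>>> step_arm(motion=[0,0.03,-1,0.33,0,0,-1,0,0.03,-1,0.33,0,0,-1,0,0.03,-1,0.33,0,0,-1,0,0.03,-1,0.33,0,0,-1,0,0.03,-1,0.33,0,0,-1])

```text
time_s: 1.15
tool_pos: [0.3921, 0.5423, 0.2309]
tcp_rot: [-1.847, 0.624, 1.848]
contact_force: [0.2, -0.2, -0.3]
finger_gap: 1.001
```

```bash
python3 - <<'E'
from h import *
np.set_printoptions(precision=3,suppress=True)
s=r.state();print(s["time_s"],s["joints"],s["joint_vel"],s["tool_pos"],s["contact_force"]); print((R.from_rotvec(s["tcp_rot"]).inv()*Rlat(54.2,-90)).as_rotvec())
E
```

```text
1.15 [ 1.235  0.35  -0.002 -0.    -1.22  -0.315] [-0.368 -0.013 -0.02   0.001  0.007 -0.025] [0.392 0.542 0.231] [ 0.159 -0.171 -0.339]
[-0.026 -0.    -0.001]
```

>>> step_arm(motion=[0,0.03,-1,0.33,0,0,-1,0,0.03,-1,0.33,0,0,-1,0,0.03,-1,0.33,0,0,-1,0,0.03,-1,0.33,0,0,-1,0,0.03,-1,0.33,0,0,-1])

```text
time_s: 1.65
tool_pos: [0.4827, 0.4563, 0.2309]
tcp_rot: [-1.718, 0.777, 1.719]
contact_force: [-0.3, -0.0, 0.1]
finger_gap: 1.002
```

>>> step_arm(motion=[0,0.03,-1,0.33,0,0,-1,0,0.03,-1,0.33,0,0,-1,0,0.03,-1,0.33,0,0,-1,0,0.03,-1,0.33,0,0,-1,0,0.03,-1,0.33,0,0,-1])

```text
time_s: 2.15
tool_pos: [0.5545, 0.3542, 0.2309]
tcp_rot: [-1.584, 0.915, 1.584]
contact_force: [0.1, 0.0, 0.3]
finger_gap: 0.996
```

>>> step_arm(motion=[0,0.03,-1,0.33,0,0,-1,0,0.03,-1,0.33,0,0,-1,0,0.03,-1,0.33,0,0,-1,0,0.03,-1,0.33,0,0,-1,0,0.03,-1,0.33,0,0,-1])

```text
time_s: 2.65
tool_pos: [0.6048, 0.2399, 0.2309]
tcp_rot: [-1.445, 1.037, 1.446]
contact_force: [-0.2, 0.3, -0.2]
finger_gap: 0.998
```

>>> step_arm(motion=[0,0.03,-1,0.33,0,0,-1,0,0.03,-1,0.33,0,0,-1,0,0.03,-1,0.33,0,0,-1,0,0.03,-1,0.33,0,0,-1,0,0.03,-1,0.33,0,0,-1])

```text
time_s: 3.15
tool_pos: [0.6317, 0.118, 0.2309]
tcp_rot: [-1.303, 1.146, 1.303]
contact_force: [0.2, -0.5, -1.1]
finger_gap: 1.0
```

>>> step_arm(motion=[0,0.03,-1,0.33,0,0,-1,0,0.03,-1,0.33,0,0,-1,0,0.03,-1,0.33,0,0,-1,0,0.03,-1,0.33,0,0,-1,0,0.03,-1,0.33,0,0,-1])

```text
time_s: 3.65
tool_pos: [0.6341, -0.0067, 0.2309]
tcp_rot: [-1.157, 1.242, 1.158]
contact_force: [-0.0, -0.7, -0.7]
finger_gap: 0.999
```

```bash
python3 - <<'E'
from h import *
np.set_printoptions(precision=3,suppress=True)
s=r.state();print(s["time_s"],s["joints"],s["tool_pos"],s["contact_force"])
p=r.camera_params("wrist"); im=r.get_image("wrist"); cv2.imwrite("pics/w1.png",im[:,:,::-1])
for z in(.1,.096):
  print(proj("wrist",[.586,-.1275,z],p))
E
```

```text
3.65 [ 0.297  0.293 -0.084 -0.    -1.195 -0.366] [ 0.634 -0.007  0.231] [-0.037 -0.701 -0.698]
[379.297  13.28 ]
[378.428  14.429]
```

View pics/w1.png

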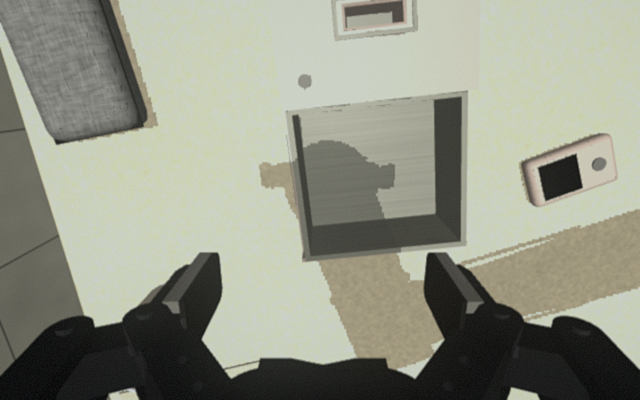

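>>> step_arm(motion=[0,0.03,-1,0.33,0,0,-1,0,0.03,-1,0.33,0,0,-1,0,0.03,-1,0.33,0,0,-1,0,0.03,-1,0.33,0,0,-1,0,0.03,-1,0.33,0,0,-1])

```text
time_s: 4.2
tool_pos: [0.612, -0.1295, 0.231]
tcp_rot: [-1.01, 1.324, 1.01]
contact_force: [0.9, -0.1, 1.4]
finger_gap: 0.997
```

>>> step_arm(motion=[0,0.3,-0.8,0.33,0,0,-1,0,0.3,-0.8,0.33,0,0,-1,0,0,0,0,0,0,-1])

```text
time_s: 4.5
tool_pos: [0.5847, -0.1644, 0.2315]
tcp_rot: [-0.948, 1.354, 0.949]
contact_force: [0.1, 0.9, 0.3]
finger_gap: 1.003
```

```bash
python3 - <<'E'
from h import *
np.set_printoptions(precision=3,suppress=True)
s=r.state();print(s["time_s"],s["joints"],s["joint_vel"],s["tool_pos"])
p=r.camera_params("wrist"); im=r.get_image("wrist"); cv2.imwrite("pics/w2.png",im[:,:,::-1])
np.save("w2T.npy",p["camera_from_world"])
print(proj("wrist",[.586,-.1275,.1],p),proj("wrist",[.482,-.342,.075],p),proj("wrist",[.482,-.342,0],p))
E
```

```text
4.5 [ 0.047  0.248 -0.143 -0.    -1.179 -0.396] [0.028 0.012 0.023 0.001 0.004 0.013] [ 0.585 -0.164  0.232]
[336.92  220.613] [ 373.029 -100.019] [361.72  -57.818]
```

View pics/w2.png

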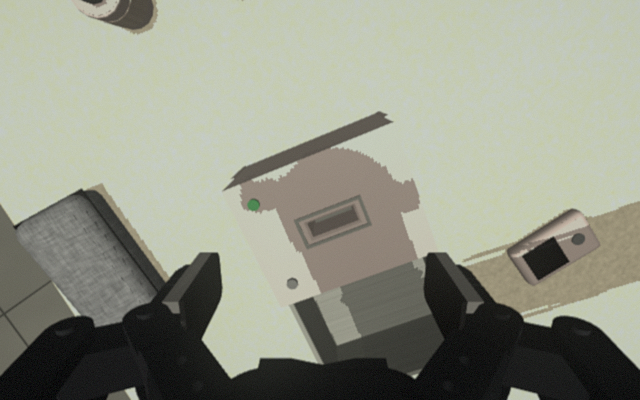

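```bash
python3 - <<'E'
from h import *
im=cv2.imread("pics/w2.png"); zoom(im,280,180,110,80,7,"pics/w2z.png")
E
```

```text
(no output)
```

View pics/w2z.png

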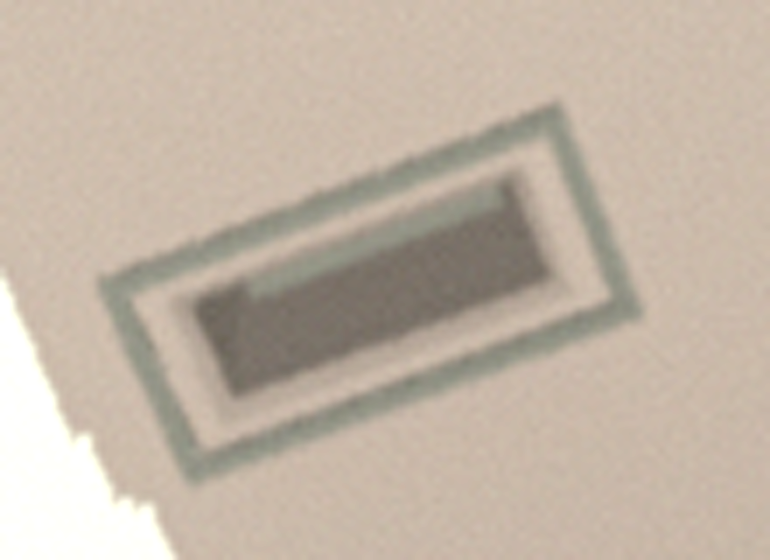

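```bash
python3 - <<'E'
from h import *
np.set_printoptions(precision=4,suppress=True)
p=dict(K=r.camera_params("wrist")["K"],camera_from_world=np.load("w2T.npy"))
for n,c,z in (("panel",[(97,282),(562,100),(643,315),(190,485)],.1),("slot",[(195,298),(513,180),(550,275),(235,397)],.098)):
    q=np.array([onz("wrist",((x+.5)/7-.5+280,(y+.5)/7-.5+180),z,p) for x,y in c])
    print(n,q.mean(0)); e=[q[0]-q[1],q[3]-q[2],q[1]-q[2],q[0]-q[3]]
    print([np.linalg.norm(v).round(4) for v in e],[np.degrees(np.arctan2(v[1],v[0])).round(1) for v in e])
rv=None
E
```

```text
panel [ 0.5899 -0.1275  0.1   ]
[np.float64(0.0601), np.float64(0.0598), np.float64(0.0293), np.float64(0.0291)] [np.float64(2.5), np.float64(2.2), np.float64(-88.7), np.float64(-88.0)]
slot [ 0.5896 -0.1278  0.098 ]
[np.float64(0.0414), np.float64(0.0417), np.float64(0.0131), np.float64(0.014)] [np.float64(1.5), np.float64(2.7), np.float64(-88.5), np.float64(-90.0)]
```

```bash
python3 - <<'E'
from h import *
A=np.array([.4825,-.342,.052]); Q=Rlat(-35,-40); x=Q.as_matrix()[:,0]
w=A+x*(.022-.11)+[0,0,.05]; print(w)
plan(w,Q,10)
E
```

```text
[ 0.52116588 -0.2867794   0.15856531]
0.29,0.07,-0.55,0.21,0.72,0.1,-1,0.34,0.06,-0.53,0.2,0.73,0.09,-1,0.39,0.04,-0.49,0.21,0.72,0.1,-1,0.42,0.03,-0.46,0.2,0.72,0.09,-1,0.47,0.01,-0.42,0.21,0.73,0.1,-1
0.5,-0.01,-0.38,0.2,0.72,0.1,-1,0.53,-0.02,-0.34,0.21,0.72,0.09,-1,0.56,-0.04,-0.29,0.2,0.72,0.1,-1,0.57,-0.05,-0.23,0.21,0.73,0.09,-1,0.6,-0.06,-0.19,0.21,0.72,0.1,-1
end [ 0.5212 -0.2868  0.1586] n 10
```

>>> step_arm(motion=[0.29,0.07,-0.55,0.21,0.72,0.1,-1,0.34,0.06,-0.53,0.2,0.73,0.09,-1,0.39,0.04,-0.49,0.21,0.72,0.1,-1,0.42,0.03,-0.46,0.2,0.72,0.09,-1,0.47,0.01,-0.42,0.21,0.73,0.1,-1])

```text
time_s: 5.05
tool_pos: [0.5548, -0.224, 0.195]
tcp_rot: [-1.069, 1.791, 0.713]
contact_force: [-0.1, 0.3, -0.2]
finger_gap: 1.001
```

>>> step_arm(motion=[0.5,-0.01,-0.38,0.2,0.72,0.1,-1,0.53,-0.02,-0.34,0.21,0.72,0.09,-1,0.56,-0.04,-0.29,0.2,0.72,0.1,-1,0.57,-0.05,-0.23,0.21,0.73,0.09,-1,0.6,-0.06,-0.19,0.21,0.72,0.1,-1])

```text
time_s: 5.55
tool_pos: [0.5231, -0.2857, 0.1584]
tcp_rot: [-1.155, 2.209, 0.416]
contact_force: [-0.0, 0.3, -0.1]
finger_gap: 1.0
```

>>> step_arm(motion=[0,0,0,0,0,0,-1])

```text
time_s: 5.65
tool_pos: [0.5213, -0.2859, 0.1556]
tcp_rot: [-1.153, 2.215, 0.422]
contact_force: [-0.7, -0.1, 0.0]
finger_gap: 0.997
```

```bash
python3 - <<'E'
from h import *
np.set_printoptions(precision=3,suppress=True)
s=r.state();print(s["time_s"],s["joints"],s["joint_vel"],s["tool_pos"]); print((R.from_rotvec(s["tcp_rot"]).inv()*Rlat(-35,-40)).as_rotvec())
p=r.camera_params("wrist"); im=r.get_image("wrist"); cv2.imwrite("pics/w3.png",im[:,:,::-1])
np.save("w3T.npy",p["camera_from_world"])
print(proj("wrist",[.482,-.342,.075],p),proj("wrist",[.482,-.342,0],p))
E
```

```text
5.65 [ 0.158  0.551 -0.408  0.601 -1.354 -1.13 ] [-0.003 -0.062  0.038 -0.036  0.026  0.076] [ 0.521 -0.286  0.156]
[ 0.005 -0.006 -0.001]
[322.632 213.214] [322.295 253.343]
```

View pics/w3.png

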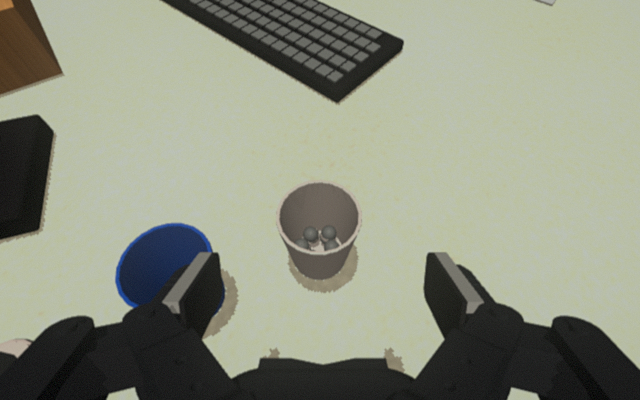

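```bash
python3 - <<'E'
from h import *
np.set_printoptions(precision=4,suppress=True)
im=cv2.imread("pics/w3.png"); zoom(im,260,160,120,90,6,"pics/w3z.png")
s=r.state();print(s["tool_pos"])
E
```

```text
[ 0.5223 -0.2856  0.1568]
```

View pics/w3z.png

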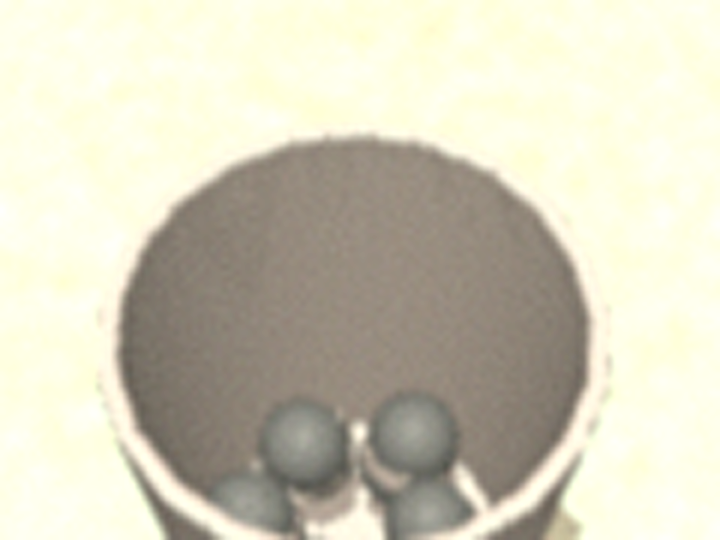

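```bash
python3 - <<'E'
from h import *
np.set_printoptions(precision=4,suppress=True)
p=dict(K=r.camera_params("wrist")["K"],camera_from_world=np.load("w3T.npy"))
f=onz("wrist",(319,182.7),.075,p); l=onz("wrist",(279.4,216),.075,p);rr=onz("wrist",(358,216),.075,p)
print(f,l,rr,(l+rr)/2,np.linalg.norm(l-rr)); left=np.array([.574,.819,0]); print("from far pt",f+.03*left)
A=np.array([.4845,-.3425,.052]); Q=Rlat(-35,-40); x=Q.as_matrix()[:,0]
A=(f+.03*left); A[2]=.052; A[:2]=A[:2]*.6+.4*np.array([.4825,-.342]);print(A)
w=A+x*(.022-.09); e=plan(w,Q,4)
plan(A+x*.022,Q,5,p0=e[0],R0=e[1])
E
```

```text
[ 0.4681 -0.367   0.075 ] [ 0.5103 -0.3587  0.075 ] [ 0.4614 -0.3247  0.075 ] [ 0.4858 -0.3417  0.075 ] 0.05955431898369731
from far pt [ 0.4853 -0.3424  0.075 ]
[ 0.4842 -0.3423  0.052 ]
0.52,-0.01,0.36,0.01,0,0,-1,0.51,-0.02,0.37,0.01,-0.01,0,-1,0.52,-0.01,0.36,0.01,0,0,-1,0.51,-0.02,0.37,0,0,0,-1
end [ 0.5143 -0.2995  0.0957] n 4
0.72,0,0,0,0,0,-1,0.72,0,0,0,0,0,-1,0.72,0,0,0,0,0,-1,0.72,0,0,0,0,0,-1,0.72,0.01,0,0,0,0,-1
end [ 0.4745 -0.3559  0.0379] n 5
```

>>> step_arm(motion=[0.52,-0.01,0.36,0.01,0,0,-1,0.51,-0.02,0.37,0.01,-0.01,0,-1,0.52,-0.01,0.36,0.01,0,0,-1,0.51,-0.02,0.37,0,0,0,-1])

```text
time_s: 6.1
tool_pos: [0.5144, -0.3004, 0.0964]
tcp_rot: [-1.149, 2.206, 0.415]
contact_force: [0.4, 0.3, 0.2]
finger_gap: 1.002
```

>>> step_arm(motion=[0.72,0,0,0,0,0,-1,0.72,0,0,0,0,0,-1,0.72,0,0,0,0,0,-1,0.72,0,0,0,0,0,-1,0.72,0,0,0,0,0,-1])

```text
time_s: 6.6
tool_pos: [0.4747, -0.3571, 0.0381]
tcp_rot: [-1.149, 2.207, 0.416]
contact_force: [0.4, 0.4, -0.3]
finger_gap: 0.998
```

>>> step_arm(motion=[0,0,0,0,0,0,-1])

```text
time_s: 6.7
tool_pos: [0.4725, -0.3577, 0.0376]
tcp_rot: [-1.146, 2.211, 0.417]
contact_force: [-0.8, -0.2, 0.3]
finger_gap: 0.998
```

```bash
python3 - <<'E'
from h import *
np.set_printoptions(precision=3,suppress=True)
s=r.state();print(s["time_s"],s["joints"],s["tool_pos"],s["contact_force"]); print((R.from_rotvec(s["tcp_rot"]).inv()*Rlat(-35,-40)).as_rotvec())
cv2.imwrite("pics/w4.png",r.get_image("wrist")[:,:,::-1]);im=r.get_image("scene")[:,:,::-1];zoom(im,160,100,130,100,6,"pics/s4.png")
E
```

```text
6.7 [ 0.021  0.651 -0.608  0.775 -1.079 -1.286] [ 0.472 -0.358  0.038] [-0.82  -0.176  0.309]
[-0.002 -0.    -0.003]
```

View pics/w4.png

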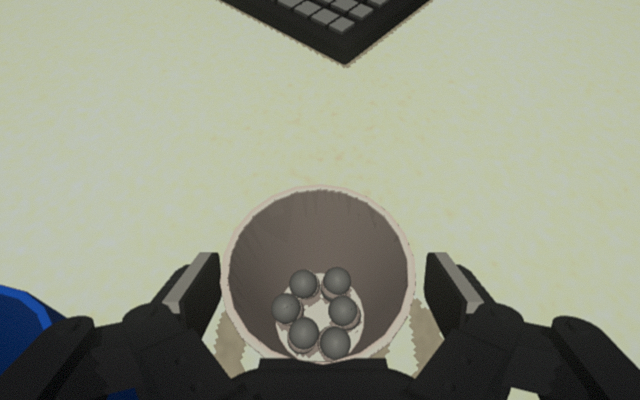

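View pics/s4.png

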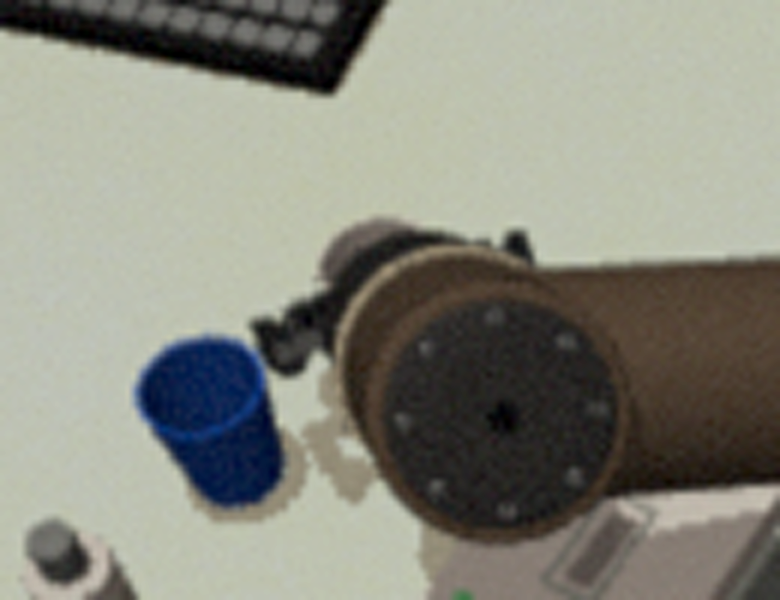

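The cup is centred between the pads (rim centre at col 320, with all six barrels visible), and the blue cup is clear. I'll close now.

>>> step_arm(motion=[0,0,0,0,0,0,1,0,0,0,0,0,0,1,0,0,0,0,0,0,1,0,0,0,0,0,0,1], newtons=35)

```text
time_s: 7.2
tool_pos: [0.4763, -0.3563, 0.04]
tcp_rot: [-1.151, 2.206, 0.415]
contact_force: [0.6, 1.8, 5.0]
finger_gap: 0.724
```

>>> step_arm(motion=[0,0,0,0,0,0,1,0,0,0,0,0,0,1])

```text
time_s: 7.4
tool_pos: [0.4761, -0.3564, 0.04]
tcp_rot: [-1.151, 2.206, 0.414]
contact_force: [1.8, 2.4, 6.0]
finger_gap: 0.727
```

```bash
python3 - <<'E'
from h import *
np.set_printoptions(precision=3,suppress=True)
s=r.state();print(s["time_s"],s["joints"],s["tool_pos"],s["contact_force"],s["finger_gap"])
cv2.imwrite("pics/w5.png",r.get_image("wrist")[:,:,::-1])
E
```

```text
7.4 [ 0.024  0.648 -0.604  0.775 -1.082 -1.285] [ 0.476 -0.356  0.04 ] [1.784 2.373 5.995] 0.7271066910891686
```

View pics/w5.png

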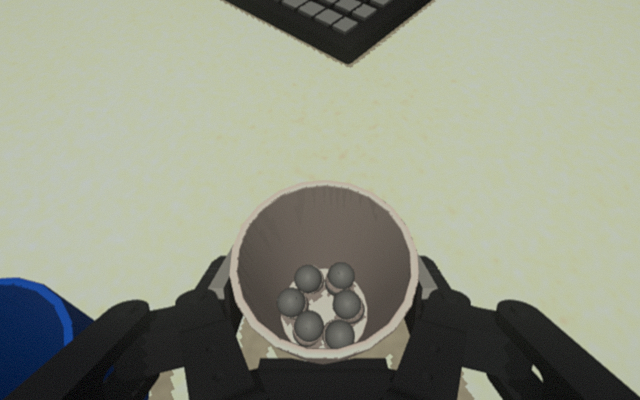

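```bash
cat >> h.py <<'E'
def planG(G1,R1,n,grip=1,d=.022,p0=None,R0=None,show=True):
    """interpolate the grasp point (d behind TCP) linearly, orientation by slerp"""
    s=r.state(); p=np.array(s["tool_pos"] if p0 is None else p0); Rc=R.from_rotvec(s["tcp_rot"]) if R0 is None else R0
    g0=p-Rc.apply([d,0,0]); rv=(Rc.inv()*R1).as_rotvec(); Rs=Rc;pos=p.copy();out=[]
    for i in range(n):
        f=(i+1)/n; Rn=Rc*R.from_rotvec(rv*f); t=g0+(np.array(G1)-g0)*f+Rn.apply([d,0,0])
        row=np.round(np.r_[Rs.inv().apply(t-pos)/.025,(Rs.inv()*Rn).as_rotvec()/.12],2)+0.;out.append(row)
        pos=pos+Rs.apply(row[:3]*.025);Rs=Rs*R.from_rotvec(row[3:]*.12)
    if show:
        for i in range(0,n,5): print(",".join("%g"%v for row in out[i:i+5] for v in list(row)+[grip]))
    print("end G",(pos-Rs.apply([d,0,0])).round(4),"max",np.abs(out).max()); return pos,Rs
E
python3 - <<'E'
from h import *
s=r.state();Q=R.from_rotvec(s["tcp_rot"]);G=s["tool_pos"]-Q.apply([.022,0,0]);print(G)
e=planG(G+[0,0,.15],Rlat(-35,-40),7)
e=planG([.584,.035,.205],Rlat(3,-40),17,p0=e[0],R0=e[1])
E
```

```text
[ 0.485769   -0.34257545  0.05416855]
-0.55,0,-0.66,0,0,0,1,-0.55,-0.01,-0.65,-0.01,0,0.01,1,-0.56,0,-0.66,0,0,0,1,-0.55,0,-0.65,0,0.01,0,1,-0.55,0,-0.66,-0.01,0,0.01,1
-0.55,0,-0.66,0,0,0,1,-0.55,0,-0.65,0,0,0,1
end G [ 0.4858 -0.3425  0.2041] max 0.66
-0.66,0.29,0.55,-0.21,0,-0.25,1,-0.67,0.26,0.56,-0.21,0,-0.25,1,-0.68,0.23,0.57,-0.21,0,-0.25,1,-0.68,0.19,0.57,-0.21,0,-0.25,1,-0.7,0.16,0.57,-0.21,0,-0.24,1
-0.69,0.12,0.59,-0.21,0,-0.25,1,-0.7,0.08,0.58,-0.2,0,-0.25,1,-0.7,0.05,0.59,-0.21,0,-0.25,1,-0.71,0.02,0.58,-0.21,0,-0.25,1,-0.7,-0.02,0.59,-0.21,0,-0.25,1
-0.71,-0.06,0.59,-0.21,0,-0.25,1,-0.7,-0.1,0.59,-0.21,0,-0.25,1,-0.7,-0.12,0.58,-0.21,0,-0.24,1,-0.7,-0.17,0.58,-0.21,0,-0.25,1,-0.69,-0.2,0.58,-0.21,0,-0.25,1
-0.69,-0.23,0.57,-0.21,0,-0.25,1,-0.68,-0.27,0.57,-0.21,0,-0.25,1
end G [0.584  0.035  0.2051] max 0.71
```

>>> step_arm(motion=[-0.55,0,-0.66,0,0,0,1,-0.55,0,-0.65,0,0,0,1,-0.56,0,-0.66,0,0,0,1,-0.55,0,-0.65,0,0,0,1,-0.55,0,-0.66,0,0,0,1])

```text
time_s: 7.95
tool_pos: [0.4748, -0.3561, 0.1468]
tcp_rot: [-1.149, 2.207, 0.416]
contact_force: [0.6, -0.4, -2.3]
finger_gap: 0.727
```

```bash
python3 - <<'E'
from h import *
s=r.state();print(s["time_s"],s["tool_pos"],s["contact_force"],s["finger_gap"])
cv2.imwrite("pics/w6.png",r.get_image("wrist")[:,:,::-1])
E
```

```text
7.95 [ 0.47482724 -0.3561383   0.14682805] [ 0.58502514 -0.35375426 -2.27714708] 0.7270258423944806
```

View pics/w6.png

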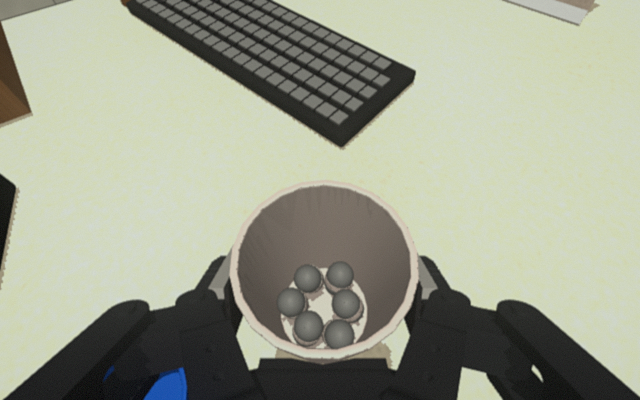

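The cup is held unchanged in the grip and all six barrels are in it. Next I carry it over.

>>> step_arm(motion=[-0.55,0,-0.66,0,0,0,1,-0.55,0,-0.65,0,0,0,1])

```text
time_s: 8.2
tool_pos: [0.4745, -0.3561, 0.1892]
tcp_rot: [-1.149, 2.207, 0.417]
contact_force: [0.3, 0.9, -0.6]
finger_gap: 0.726
```

>>> step_arm(motion=[-0.66,0.29,0.55,-0.21,0,-0.25,1,-0.67,0.26,0.56,-0.21,0,-0.25,1,-0.68,0.23,0.57,-0.21,0,-0.25,1,-0.68,0.19,0.57,-0.21,0,-0.25,1,-0.7,0.16,0.57,-0.21,0,-0.24,1])

```text
time_s: 8.7
tool_pos: [0.5066, -0.2459, 0.1892]
tcp_rot: [-1.371, 2.102, 0.498]
contact_force: [-0.2, -0.0, -1.7]
finger_gap: 0.723
```

>>> step_arm(motion=[-0.69,0.12,0.59,-0.21,0,-0.25,1,-0.7,0.08,0.58,-0.2,0,-0.25,1,-0.7,0.05,0.59,-0.21,0,-0.25,1,-0.71,0.02,0.58,-0.21,0,-0.25,1,-0.7,-0.02,0.59,-0.21,0,-0.25,1])

```text
time_s: 9.2
tool_pos: [0.5387, -0.136, 0.1893]
tcp_rot: [-1.586, 1.977, 0.575]
contact_force: [0.7, 0.5, -1.4]
finger_gap: 0.725
```

>>> step_arm(motion=[-0.71,-0.06,0.59,-0.21,0,-0.25,1,-0.7,-0.1,0.59,-0.21,0,-0.25,1,-0.7,-0.12,0.58,-0.21,0,-0.24,1,-0.7,-0.17,0.58,-0.21,0,-0.25,1,-0.69,-0.2,0.58,-0.21,0,-0.25,1])

```text
time_s: 9.7
tool_pos: [0.5711, -0.0253, 0.1896]
tcp_rot: [-1.791, 1.835, 0.65]
contact_force: [0.1, -0.4, -1.5]
finger_gap: 0.728
```

>>> step_arm(motion=[-0.69,-0.23,0.57,-0.21,0,-0.25,1,-0.68,-0.27,0.57,-0.21,0,-0.25,1])

```text
time_s: 9.9
tool_pos: [0.5839, 0.0191, 0.1897]
tcp_rot: [-1.871, 1.773, 0.679]
contact_force: [-0.2, 0.4, -0.8]
finger_gap: 0.726
```

```bash
python3 - <<'E'
from h import *
np.set_printoptions(precision=3,suppress=True)
s=r.state();Q=R.from_rotvec(s["tcp_rot"]);G=s["tool_pos"]-Q.apply([.022,0,0]);print(s["time_s"],s["joints"],G)
e=planG([.584,.035,.205],Rlat(3,-115),12)
e=planG([.584,.035,.2],Rlat(3,-170),22,p0=e[0],R0=e[1])
E
```

```text
9.9 [ 0.728  0.452 -0.504  0.667 -1.319 -1.089] [0.583 0.036 0.204]
-0.01,0,0.09,0,-0.91,0,1,0,-0.01,0.09,0,-0.91,0,1,-0.01,0,0.09,0,-0.91,0,1,0,0,0.09,0,-0.91,0,1,-0.01,-0.01,0.09,0,-0.91,0.01,1
-0.01,0,0.1,0,-0.9,0,1,-0.01,0,0.09,0,-0.91,0,1,0,-0.01,0.09,0,-0.91,0,1,-0.01,0,0.09,0,-0.91,0,1,-0.01,0,0.1,0,-0.91,0,1
-0.01,0,0.09,0.01,-0.91,0,1,-0.01,-0.01,0.09,0,-0.91,0,1
end G [0.584 0.035 0.205] max 0.91
0.01,0,0.03,0,-0.36,0,1,0,0,0.04,0,-0.37,0,1,0.01,0,0.03,0,-0.36,0,1,0.01,0,0.04,0,-0.36,0,1,0,0,0.03,0,-0.37,0,1
0.01,0,0.03,0,-0.36,0,1,0.01,0,0.04,0,-0.37,0,1,0,0,0.03,0,-0.36,0,1,0.01,0,0.03,0,-0.36,0,1,0,0,0.03,0,-0.37,0,1
0.01,0,0.03,0,-0.36,0,1,0,0,0.04,0,-0.36,0,1,0.01,0,0.03,0,-0.37,0,1,0,0,0.03,0,-0.36,0,1,0.01,0,0.03,0,-0.36,0,1
0,0,0.03,0,-0.37,0,1,0,0,0.03,0,-0.36,0,1,0,0,0.03,0,-0.36,0,1,0.01,0,0.03,0,-0.37,0,1,0,0,0.03,0,-0.36,0,1
0,0,0.03,0,-0.37,0,1,0,0,0.03,0,-0.36,0,1
end G [0.584 0.035 0.2  ] max 0.37
```

>>> step_arm(motion=[0,0,0.09,0,-0.91,0,1,0,0,0.09,0,-0.91,0,1,0,0,0.09,0,-0.91,0,1,0,0,0.09,0,-0.91,0,1,-0.01,0,0.09,0,-0.91,0,1])

```text
time_s: 10.4
tool_pos: [0.5833, 0.0276, 0.1837]
tcp_rot: [-1.488, 1.409, 1.069]
contact_force: [-0.3, -0.8, -1.3]
finger_gap: 0.728
```

>>> step_arm(motion=[-0.01,0,0.1,0,-0.9,0,1,-0.01,0,0.09,0,-0.91,0,1,0,-0.01,0.09,0,-0.91,0,1,-0.01,0,0.09,0,-0.91,0,1,-0.01,0,0.1,0,-0.91,0,1])

```text
time_s: 10.9
tool_pos: [0.5832, 0.0394, 0.1839]
tcp_rot: [-1.08, 1.02, 1.346]
contact_force: [-0.2, -1.0, -3.0]
finger_gap: 0.728
```

```bash
python3 - <<'E'
from h import *
np.set_printoptions(precision=3,suppress=True)
s=r.state();Q=R.from_rotvec(s["tcp_rot"]);G=s["tool_pos"]-Q.apply([.022,0,0]);print(s["time_s"],s["joints"],s["joint_vel"],G,s["finger_gap"],Q.as_matrix()[:,0])
im=r.get_image("scene")[:,:,::-1];zoom(im,200,80,200,150,4,"pics/s7.png")
E
```

```text
10.9 [ 0.249  0.258 -0.165 -0.243 -1.112 -0.092] [-0.741  0.112  0.482 -1.203 -0.349  1.205] [0.583 0.035 0.205] 0.7280616389851908 [-0.008  0.22  -0.975]
```

View pics/s7.png

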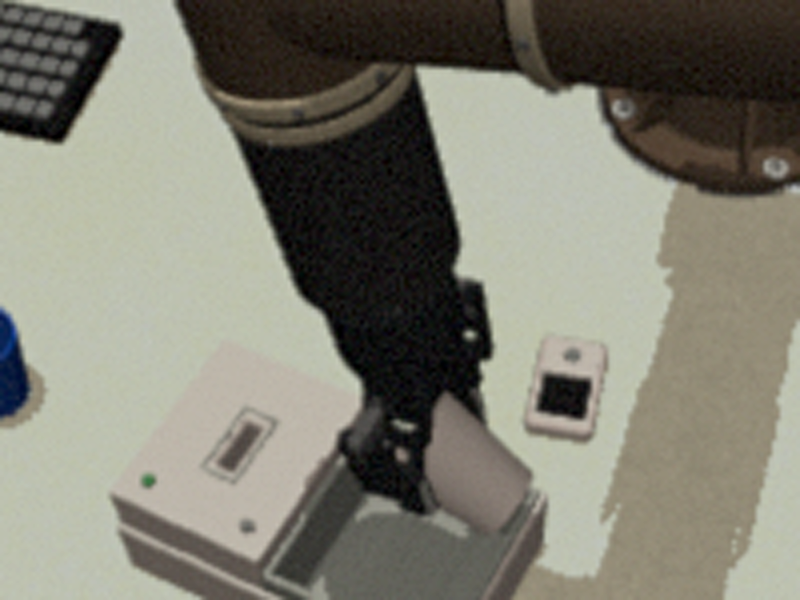

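>>> step_arm(motion=[-0.01,0,0.09,0,-0.91,0,1,-0.01,-0.01,0.09,0,-0.91,0,1,0.01,0,0.03,0,-0.36,0,1,0,0,0.04,0,-0.37,0,1,0.01,0,0.03,0,-0.36,0,1])

```text
time_s: 11.45
tool_pos: [0.5829, 0.045, 0.1854]
tcp_rot: [-0.807, 0.765, 1.47]
contact_force: [0.4, -0.4, -1.8]
finger_gap: 0.723
```

>>> step_arm(motion=[0.01,0,0.04,0,-0.36,0,1,0,0,0.03,0,-0.37,0,1,0.01,0,0.03,0,-0.36,0,1,0.01,0,0.04,0,-0.37,0,1,0,0,0.03,0,-0.36,0,1])

```text
time_s: 11.95
tool_pos: [0.5826, 0.0492, 0.1873]
tcp_rot: [-0.634, 0.601, 1.53]
contact_force: [0.4, -0.2, -1.8]
finger_gap: 0.728
```

>>> step_arm(motion=[0.01,0,0.03,0,-0.36,0,1,0,0,0.03,0,-0.37,0,1,0.01,0,0.03,0,-0.36,0,1,0,0,0.04,0,-0.36,0,1,0.01,0,0.03,0,-0.37,0,1])

```text
time_s: 12.45
tool_pos: [0.5825, 0.0523, 0.1899]
tcp_rot: [-0.459, 0.434, 1.574]
contact_force: [-0.3, -0.8, -0.8]
finger_gap: 0.729
```

```bash
python3 - <<'E'
from h import *
np.set_printoptions(precision=3,suppress=True)
s=r.state();Q=R.from_rotvec(s["tcp_rot"]);G=s["tool_pos"]-Q.apply([.022,0,0]);print(s["time_s"],s["joints"],s["contact_force"],G,s["finger_gap"],Q.as_matrix()[:,0])
im=r.get_image("scene")[:,:,::-1];zoom(im,200,80,200,150,4,"pics/s8.png")
cv2.imwrite("pics/w8.png",r.get_image("wrist")[:,:,::-1])
E
```

```text
12.45 [-0.24   0.501  0.065 -0.942 -1.563  0.519] [-0.303 -0.751 -0.774] [0.583 0.034 0.202] 0.7286693665053912 [-0.043  0.843 -0.536]
```

View pics/s8.png

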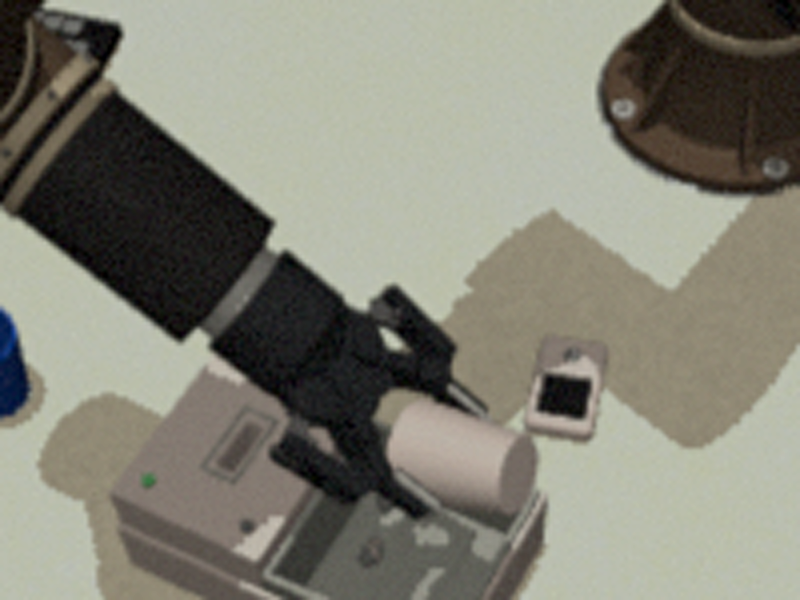

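View pics/w8.png

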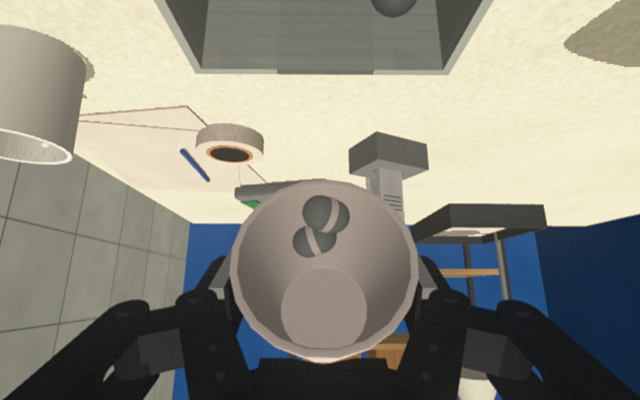

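Two barrels are still sliding in the cup, seen at (325,215) and (315,240), and one is visible in the hopper. I'll keep tipping.

>>> step_arm(motion=[0,0,0.03,0,-0.37,0,1,0,0,0.03,0,-0.36,0,1,0,0,0.03,0,-0.36,0,1,0,0,0.03,0,-0.37,0,1,0,0,0.03,0,-0.36,0,1])

```text
time_s: 13.05
tool_pos: [0.5826, 0.0538, 0.1937]
tcp_rot: [-0.281, 0.264, 1.604]
contact_force: [0.2, -0.4, -0.4]
finger_gap: 0.725
```

```bash
python3 - <<'E'
from h import *
np.set_printoptions(precision=3,suppress=True)
s=r.state();print(s["time_s"],s["joints"],s["contact_force"],R.from_rotvec(s["tcp_rot"]).as_matrix()[:,0])
cv2.imwrite("pics/w9.png",r.get_image("wrist")[:,:,::-1])
E
```

```text
13.05 [-0.325  0.604  0.095 -1.084 -1.708  0.611] [ 0.233 -0.373 -0.412] [-0.048  0.94  -0.338]
```

View pics/w9.png

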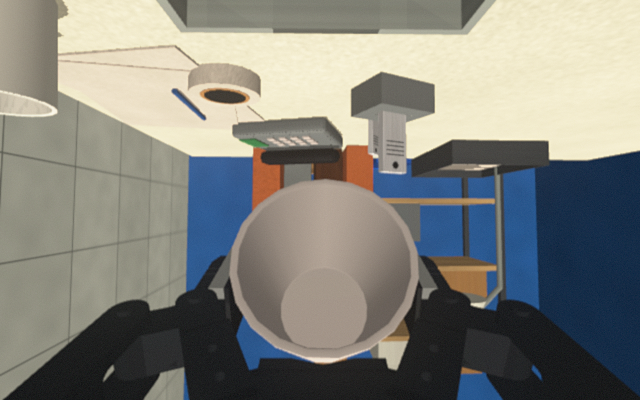

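```bash
python3 - <<'E'
from h import *
e=planG([.4858,-.3425,.2],Rlat(-35,-40),20)
e=planG([.4858,-.3425,.064],Rlat(-35,-40),7,p0=e[0],R0=e[1])
E
```

```text
-0.7,0.23,-0.34,0.33,0.84,-0.06,1,-0.68,0.21,-0.41,0.32,0.84,-0.06,1,-0.64,0.19,-0.49,0.33,0.83,-0.06,1,-0.59,0.17,-0.55,0.32,0.84,-0.06,1,-0.55,0.15,-0.62,0.33,0.84,-0.06,1
-0.49,0.12,-0.68,0.33,0.84,-0.06,1,-0.43,0.1,-0.73,0.32,0.84,-0.06,1,-0.37,0.06,-0.77,0.33,0.83,-0.05,1,-0.29,0.04,-0.81,0.32,0.84,-0.06,1,-0.23,0.01,-0.83,0.33,0.84,-0.06,1
-0.14,-0.03,-0.85,0.33,0.84,-0.06,1,-0.07,-0.05,-0.86,0.32,0.83,-0.06,1,0.01,-0.09,-0.86,0.33,0.84,-0.06,1,0.09,-0.11,-0.85,0.33,0.84,-0.06,1,0.16,-0.15,-0.84,0.32,0.84,-0.06,1
0.24,-0.17,-0.8,0.33,0.84,-0.06,1,0.31,-0.2,-0.77,0.33,0.83,-0.06,1,0.38,-0.22,-0.73,0.32,0.84,-0.06,1,0.44,-0.24,-0.68,0.33,0.84,-0.06,1,0.5,-0.26,-0.62,0.32,0.84,-0.06,1
end G [ 0.4858 -0.3426  0.2   ] max 0.86
0.5,0,0.6,0,0,0,1,0.5,0,0.59,0,0,0,1,0.5,0,0.6,0,0,0,1,0.5,0,0.59,0,0,0,1,0.49,0,0.6,0,0,0,1
0.5,0,0.59,0,0,0,1,0.5,0,0.6,0,0,0,1
end G [ 0.4859 -0.3425  0.064 ] max 0.6
```

>>> step_arm(motion=[-0.7,0.23,-0.34,0.33,0.84,-0.06,1,-0.68,0.21,-0.41,0.32,0.84,-0.06,1,-0.64,0.19,-0.49,0.33,0.83,-0.06,1,-0.59,0.17,-0.55,0.32,0.84,-0.06,1,-0.55,0.15,-0.62,0.33,0.84,-0.06,1])

```text
time_s: 13.6
tool_pos: [0.5585, -0.0472, 0.1859]
tcp_rot: [-0.538, 0.798, 1.436]
contact_force: [-0.1, 0.5, -0.5]
finger_gap: 0.726
```

>>> step_arm(motion=[-0.49,0.12,-0.68,0.33,0.84,-0.06,1,-0.43,0.1,-0.73,0.32,0.84,-0.06,1,-0.37,0.06,-0.77,0.33,0.83,-0.05,1,-0.29,0.04,-0.81,0.32,0.84,-0.06,1,-0.23,0.01,-0.83,0.33,0.84,-0.06,1])

```text
time_s: 14.1
tool_pos: [0.5323, -0.1503, 0.182]
tcp_rot: [-0.771, 1.305, 1.185]
contact_force: [-0.3, 0.3, -0.8]
finger_gap: 0.721
```

>>> step_arm(motion=[-0.14,-0.03,-0.85,0.33,0.84,-0.06,1,-0.07,-0.05,-0.86,0.32,0.83,-0.06,1,0.01,-0.09,-0.86,0.33,0.84,-0.06,1,0.09,-0.11,-0.85,0.33,0.84,-0.06,1,0.16,-0.15,-0.84,0.32,0.84,-0.06,1])

```text
time_s: 14.6
tool_pos: [0.5048, -0.2546, 0.1833]
tcp_rot: [-0.98, 1.78, 0.843]
contact_force: [-0.1, 0.5, -1.1]
finger_gap: 0.727
```

>>> step_arm(motion=[0.24,-0.17,-0.8,0.33,0.84,-0.06,1,0.31,-0.2,-0.77,0.33,0.83,-0.06,1,0.38,-0.22,-0.73,0.32,0.84,-0.06,1,0.44,-0.24,-0.68,0.33,0.84,-0.06,1,0.5,-0.26,-0.62,0.32,0.84,-0.06,1])

```text
time_s: 15.1
tool_pos: [0.4771, -0.3566, 0.1901]
tcp_rot: [-1.157, 2.21, 0.405]
contact_force: [-0.7, -1.2, -0.5]
finger_gap: 0.726
```

>>> step_arm(motion=[0,0,0,0,0,0,1])

```text
time_s: 15.2
tool_pos: [0.4753, -0.3567, 0.1877]
tcp_rot: [-1.155, 2.215, 0.412]
contact_force: [-0.9, -0.2, -1.9]
finger_gap: 0.722
```

```bash
python3 - <<'E'
from h import *
np.set_printoptions(precision=3,suppress=True)
s=r.state();Q=R.from_rotvec(s["tcp_rot"]);print(s["time_s"],s["joints"],s["contact_force"],s["tool_pos"]-Q.apply([.022,0,0]),s["finger_gap"])
print((Q.inv()*Rlat(-35,-40)).as_rotvec())
a=r.get_image("top")[140:230,290:420,::-1]; b=r.get_image("wrist")[:,:,::-1]
cv2.imwrite("pics/t10.png",np.clip(cv2.resize(a,None,fx=6,fy=6)*1.5,0,255).astype(np.uint8)); cv2.imwrite("pics/w10.png",b)
im=r.get_image("scene")[:,:,::-1];zoom(im,160,100,200,150,4,"pics/s10.png")
e=planG([.4858,-.3425,.064],Rlat(-35,-40),7)
E
```

```text
15.2 [ 0.044  0.465 -0.499  0.687 -1.313 -1.086] [-0.935 -0.245 -1.885] [ 0.485 -0.343  0.202] 0.7224990061958582
[-0.001 -0.009  0.002]
0.52,0.01,0.61,0,0,0.01,1,0.52,0.01,0.61,-0.01,0,0,1,0.52,0.01,0.61,0,0,0.01,1,0.52,0,0.6,-0.01,0,0.01,1,0.51,0.01,0.61,0,0,0,1
0.52,0.01,0.61,-0.01,-0.01,0.01,1,0.52,0,0.61,0,0,0,1
end G [ 0.486 -0.343  0.064] max 0.61
```

View pics/t10.png

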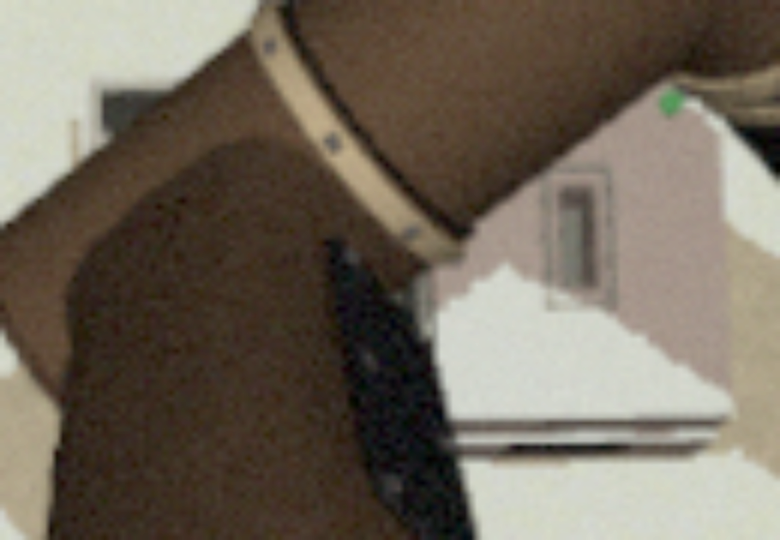

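View pics/w10.png

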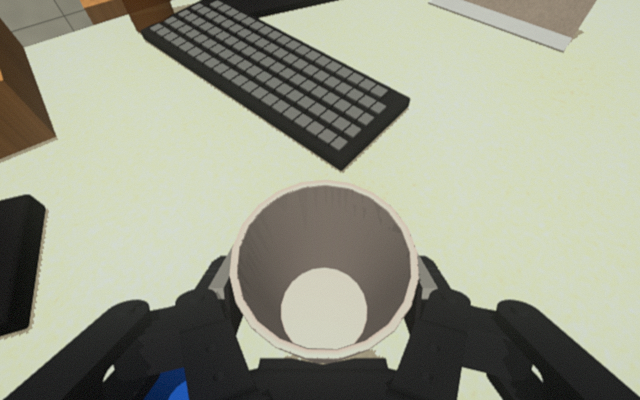

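View pics/s10.png

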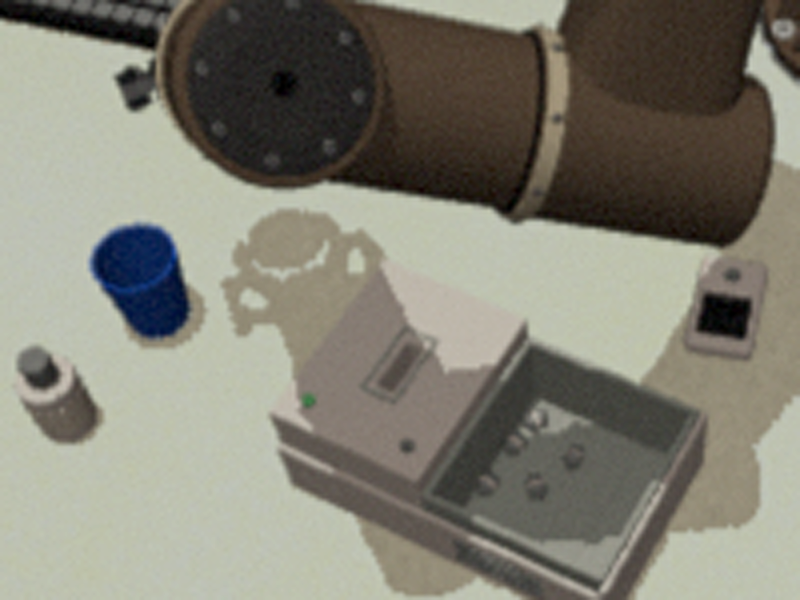

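The cup is empty and upright. The scene view shows five barrels in the hopper, the sixth perhaps hidden by the tower wall; I'll recheck. Lowering the cup now.

>>> step_arm(motion=[0.52,0.01,0.61,0,0,0,1,0.52,0.01,0.61,0,0,0,1,0.52,0.01,0.61,0,0,0,1,0.52,0,0.6,0,0,0,1,0.51,0.01,0.61,0,0,0,1])

```text
time_s: 15.85
tool_pos: [0.4774, -0.3564, 0.0902]
tcp_rot: [-1.154, 2.204, 0.409]
contact_force: [0.6, 0.4, -1.7]
finger_gap: 0.725
```

>>> step_arm(motion=[0.52,0.01,0.61,0,0,0,1,0.52,0,0.61,0,0,0,1,0,0,0,0,0,0,1])

```text
time_s: 16.15
tool_pos: [0.4751, -0.3573, 0.0479]
tcp_rot: [-1.155, 2.21, 0.412]
contact_force: [0.0, -0.1, -0.9]
finger_gap: 0.726
```

>>> step_arm(motion=[0.1,0,0.12,0,0,0,1,0.1,0,0.12,0,0,0,1,0,0,0,0,0,0,1])

```text
time_s: 16.45
tool_pos: [0.4762, -0.3573, 0.0422]
tcp_rot: [-1.155, 2.208, 0.409]
contact_force: [-0.1, -0.5, -1.0]
finger_gap: 0.721
```

```bash
python3 - <<'E'
from h import *
np.set_printoptions(precision=4,suppress=True)
s=r.state();Q=R.from_rotvec(s["tcp_rot"]);print(s["time_s"],s["contact_force"],s["tool_pos"]-Q.apply([.022,0,0]),s["finger_gap"])
E
```

```text
16.45 [-0.0569 -0.5318 -1.0417] [ 0.4858 -0.3434  0.0563] 0.7213422204427485
```

>>> step_arm(motion=[0.04,0,0.045,0,0,0,1,0,0,0,0,0,0,1])

```text
time_s: 16.65
tool_pos: [0.4762, -0.3574, 0.0408]
tcp_rot: [-1.155, 2.208, 0.409]
contact_force: [0.8, 0.4, -0.6]
finger_gap: 0.727
```

>>> step_arm(motion=[0.04,0,0.045,0,0,0,1,0,0,0,0,0,0,1])

```text
time_s: 16.85
tool_pos: [0.4761, -0.3577, 0.0401]
tcp_rot: [-1.157, 2.209, 0.408]
contact_force: [-0.3, -0.1, 5.9]
finger_gap: 0.728
```

>>> step_arm(motion=[0,0,0,0,0,0,-1,0,0,0,0,0,0,-1,0,0,0,0,0,0,-1,0,0,0,0,0,0,-1])

```text
time_s: 17.25
tool_pos: [0.476, -0.3574, 0.039]
tcp_rot: [-1.155, 2.208, 0.41]
contact_force: [0.1, -0.6, -0.5]
finger_gap: 0.998
```

```bash
python3 - <<'E'
from h import *
np.set_printoptions(precision=4,suppress=True)
s=r.state();Q=R.from_rotvec(s["tcp_rot"]);print(s["time_s"],s["contact_force"],s["tool_pos"],s["finger_gap"])
cv2.imwrite("pics/w11.png",r.get_image("wrist")[:,:,::-1])
x=Q.as_matrix()[:,0]
e=plan(s["tool_pos"]-x*.11,Rlat(-35,-40),5)
e=plan([.58,-.15,.23],Rlat(-15,-90),10,p0=e[0],R0=e[1])
E
```

```text
17.25 [ 0.0768 -0.5525 -0.4614] [ 0.476  -0.3574  0.039 ] 0.9977394230545366
-0.88,0,0,-0.01,-0.01,0.01,-1,-0.88,0,0,0,0,0.01,-1,-0.88,0,0,-0.01,-0.01,0.01,-1,-0.88,0.01,0,-0.01,-0.01,0.01,-1,-0.88,0,0.01,-0.01,0,0.01,-1
end [ 0.524  -0.2878  0.1093] n 5
-0.75,0.13,0,-0.27,-0.72,-0.13,-1,-0.76,0.12,0.08,-0.27,-0.72,-0.12,-1,-0.74,0.11,0.14,-0.28,-0.72,-0.13,-1,-0.74,0.09,0.2,-0.27,-0.72,-0.13,-1,-0.71,0.07,0.28,-0.27,-0.72,-0.13,-1
-0.69,0.04,0.33,-0.27,-0.72,-0.12,-1,-0.65,0.03,0.4,-0.27,-0.72,-0.13,-1,-0.62,0,0.45,-0.27,-0.72,-0.13,-1,-0.58,-0.02,0.5,-0.28,-0.72,-0.12,-1,-0.53,-0.04,0.55,-0.27,-0.72,-0.13,-1
end [ 0.5799 -0.1499  0.2299] n 10
```

View pics/w11.png

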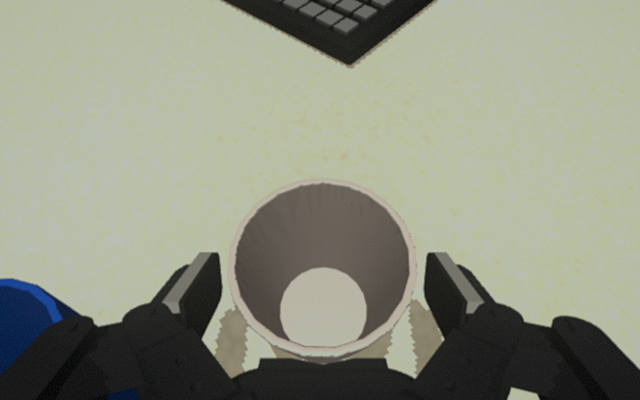

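>>> step_arm(motion=[-0.88,0,0,0,0,0,-1,-0.88,0,0,0,0,0,-1,-0.88,0,0,0,0,0,-1,-0.88,0,0,0,0,0,-1,-0.88,0,0,0,0,0,-1])

```text
time_s: 17.8
tool_pos: [0.5243, -0.2872, 0.1099]
tcp_rot: [-1.155, 2.208, 0.41]
contact_force: [1.4, -0.3, -0.5]
finger_gap: 0.998
```

>>> step_arm(motion=[-0.75,0.13,0,-0.27,-0.72,-0.13,-1,-0.76,0.12,0.08,-0.27,-0.72,-0.12,-1,-0.74,0.11,0.14,-0.28,-0.72,-0.13,-1,-0.74,0.09,0.2,-0.27,-0.72,-0.13,-1,-0.71,0.07,0.28,-0.27,-0.72,-0.13,-1])

```text
time_s: 18.3
tool_pos: [0.5518, -0.2175, 0.1702]
tcp_rot: [-1.109, 1.772, 0.745]
contact_force: [-0.3, 0.7, 0.1]
finger_gap: 1.0
```

>>> step_arm(motion=[-0.69,0.04,0.33,-0.27,-0.72,-0.12,-1,-0.65,0.03,0.4,-0.27,-0.72,-0.13,-1,-0.62,0,0.45,-0.27,-0.72,-0.13,-1,-0.58,-0.02,0.5,-0.28,-0.72,-0.12,-1,-0.53,-0.04,0.55,-0.27,-0.72,-0.13,-1])

```text
time_s: 18.8
tool_pos: [0.5794, -0.1481, 0.2303]
tcp_rot: [-1.022, 1.317, 1.011]
contact_force: [-0.2, -0.2, 0.6]
finger_gap: 1.004
```

```bash
cat >> h.py <<'E'
def Rdown(ydeg):
    a=np.radians(ydeg); return Rt([0,0,-1],[np.cos(a),np.sin(a),0])
E
python3 - <<'E'
from h import *
np.set_printoptions(precision=4,suppress=True)
s=r.state();print(s["time_s"],s["joints"],s["tool_pos"])
im=r.get_image("scene")[:,:,::-1];zoom(im,160,100,200,150,4,"pics/s12.png")
e=plan([.61,.06,.235],Rdown(-155),10)
e=plan([.50,.32,.235],Rdown(-115),13,p0=e[0],R0=e[1])
E
```

```text
18.8 [ 0.0789  0.2294 -0.1737  0.0045 -1.1615 -0.3386] [ 0.5794 -0.1481  0.2303]
-0.01,0.1,0.83,-0.58,0,0.01,-1,0,0.04,0.84,-0.57,0,0.01,-1,-0.01,-0.02,0.84,-0.58,0,0.01,-1,0,-0.08,0.84,-0.58,0,0.01,-1,-0.01,-0.13,0.83,-0.58,0,0.01,-1
0,-0.19,0.81,-0.57,0,0.02,-1,-0.01,-0.25,0.81,-0.58,0,0.01,-1,0,-0.3,0.78,-0.58,0,0.01,-1,-0.01,-0.36,0.76,-0.58,0,0.01,-1,-0.01,-0.4,0.73,-0.57,0,0.01,-1
end [0.6099 0.0599 0.235 ] n 10
0,-0.03,0.87,-0.45,0,0,-1,0,-0.08,0.86,-0.45,0,0,-1,0,-0.12,0.86,-0.44,0,0,-1,0,-0.17,0.86,-0.45,0,0,-1,0,-0.22,0.84,-0.45,0,0,-1
0,-0.26,0.83,-0.45,0,0,-1,0,-0.31,0.81,-0.44,0,0,-1,0,-0.34,0.8,-0.45,0,0,-1,0,-0.39,0.77,-0.45,0,0,-1,0,-0.44,0.76,-0.45,0,0,-1
0,-0.47,0.73,-0.45,0,0,-1,0,-0.51,0.7,-0.44,0,0,-1,0,-0.54,0.68,-0.45,0,0,-1
end [0.4999 0.32   0.2349] n 13
```

View pics/s12.png

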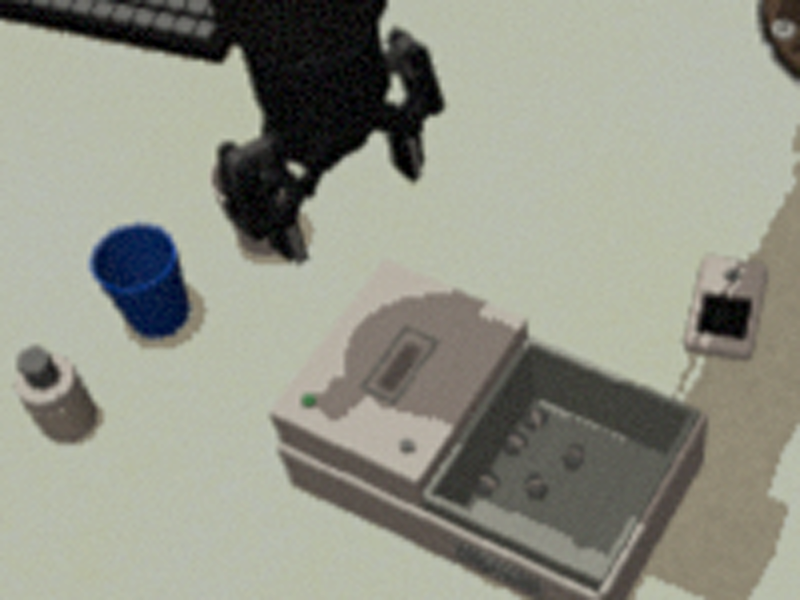

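>>> step_arm(motion=[0,0.1,0.83,-0.58,0,0.01,-1,0,0.04,0.84,-0.57,0,0.01,-1,-0.01,-0.02,0.84,-0.58,0,0.01,-1,0,-0.08,0.84,-0.58,0,0.01,-1,-0.01,-0.13,0.83,-0.58,0,0.01,-1])

```text
time_s: 19.35
tool_pos: [0.5938, -0.0446, 0.2285]
tcp_rot: [-1.278, 1.175, 1.273]
contact_force: [0.5, -0.3, -0.6]
finger_gap: 0.998
```

>>> step_arm(motion=[0,-0.19,0.81,-0.57,0,0.02,-1,-0.01,-0.25,0.81,-0.58,0,0.01,-1,0,-0.3,0.78,-0.58,0,0.01,-1,-0.01,-0.36,0.76,-0.58,0,0.01,-1,-0.01,-0.4,0.73,-0.57,0,0.01,-1])

```text
time_s: 19.85
tool_pos: [0.6088, 0.0591, 0.2284]
tcp_rot: [-1.522, 0.986, 1.528]
contact_force: [0.7, 0.1, -0.5]
finger_gap: 0.999
```

```bash
python3 - <<'E'
from h import *
np.set_printoptions(precision=4,suppress=True)
s=r.state();print(s["time_s"],s["joints"],s["tool_pos"])
cv2.imwrite("pics/w13.png",r.get_image("wrist")[:,:,::-1])
E
```

```text
19.85 [ 0.419   0.2641 -0.132   0.0054 -1.188   0.0132] [0.6088 0.0591 0.2284]
```

View pics/w13.png

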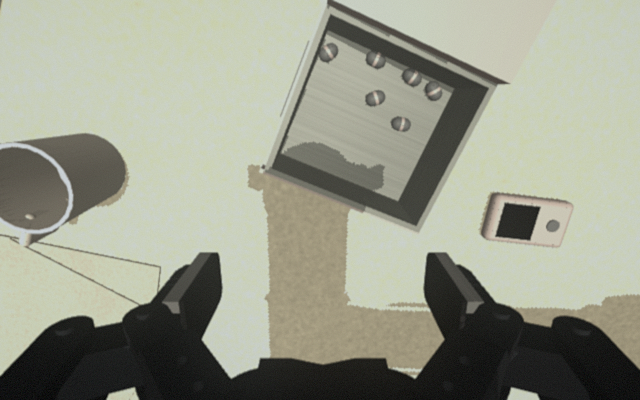

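All six barrels are in the hopper, between (328,50) and (433,92). On to the key.

>>> step_arm(motion=[0,-0.03,0.87,-0.45,0,0,-1,0,-0.08,0.86,-0.45,0,0,-1,0,-0.12,0.86,-0.44,0,0,-1,0,-0.17,0.86,-0.45,0,0,-1,0,-0.22,0.84,-0.45,0,0,-1])

```text
time_s: 20.4
tool_pos: [0.5664, 0.1591, 0.228]
tcp_rot: [-1.705, 0.805, 1.713]
contact_force: [0.2, -0.6, -0.5]
finger_gap: 0.996
```

>>> step_arm(motion=[0,-0.26,0.83,-0.45,0,0,-1,0,-0.31,0.81,-0.44,0,0,-1,0,-0.34,0.8,-0.45,0,0,-1,0,-0.39,0.77,-0.45,0,0,-1,0,-0.44,0.76,-0.45,0,0,-1])

```text
time_s: 20.9
tool_pos: [0.5246, 0.2594, 0.2276]
tcp_rot: [-1.878, 0.595, 1.89]
contact_force: [-0.1, 0.4, 0.8]
finger_gap: 0.999
```

>>> step_arm(motion=[0,-0.47,0.73,-0.45,0,0,-1,0,-0.51,0.7,-0.44,0,0,-1,0,-0.54,0.68,-0.45,0,0,-1])

```text
time_s: 21.2
tool_pos: [0.4994, 0.3193, 0.2274]
tcp_rot: [-1.976, 0.454, 1.99]
contact_force: [0.5, 0.1, 0.4]
finger_gap: 0.999
```

```bash
python3 - <<'E'
from h import *
s=r.state()
e=plan([.458,.400,.235],Rdown(-115),4)
E
```

```text
-0.08,-0.55,0.72,-0.01,0.01,-0.03,-1,-0.08,-0.56,0.72,0,0.01,-0.02,-1,-0.08,-0.55,0.71,-0.01,0,-0.03,-1,-0.08,-0.56,0.72,0,0.01,-0.03,-1
end [0.458  0.4001 0.2351] n 4
```

```bash
python3 - <<'E'
from h import *
e=plan([.470,.360,.235],Rdown(-115),3)
E
```

```text
-0.1,-0.32,0.59,-0.01,0.01,-0.04,-1,-0.11,-0.33,0.58,-0.01,0.01,-0.03,-1,-0.1,-0.32,0.59,0,0.01,-0.04,-1
end [0.4699 0.36   0.235 ] n 3
```

>>> step_arm(motion=[-0.1,-0.32,0.59,-0.01,0.01,-0.04,-1,-0.11,-0.33,0.58,-0.01,0.01,-0.03,-1,-0.1,-0.32,0.59,0,0.01,-0.04,-1,0,0,0,0,0,0,-1,0,0,0,0,0,0,-1])

```text
time_s: 21.7
tool_pos: [0.4701, 0.36, 0.236]
tcp_rot: [-1.978, 0.437, 1.979]
contact_force: [0.5, -0.4, -0.2]
finger_gap: 0.999
```

```bash
python3 - <<'E'
from h import *
np.set_printoptions(precision=4,suppress=True)
s=r.state();print(s["time_s"],s["joints"],s["joint_vel"],s["tool_pos"],s["tcp_rot"])
p=r.camera_params("wrist");np.save("w14T.npy",p["camera_from_world"])
im=r.get_image("wrist")[:,:,::-1];cv2.imwrite("pics/w14.png",im)
print(proj("wrist",[.470,.36,.12],p))
E
```

```text
21.7 [ 0.9826  0.2193 -0.1712 -0.0014 -1.178   0.1512] [-0.0154  0.0051  0.0008 -0.0019 -0.0008  0.0072] [0.4701 0.36   0.236 ] [-1.9779  0.4371  1.9786]
[324.815  187.9294]
```

View pics/w14.png

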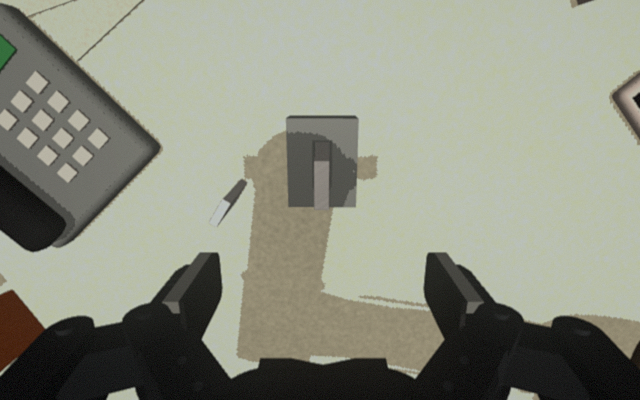

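```bash
python3 - <<'E'
from h import *
im=cv2.imread("pics/w14.png"); zoom(im,270,105,110,110,6,"pics/w14z.png")
for uv,z in (((217,222),.0),((243,183),0),((217,222),.08)): print(onz("wrist",uv,z,dict(K=r.camera_params("wrist")["K"],camera_from_world=np.load("w14T.npy"))))
E
```

```text
[0.45453069 0.50617345 0.        ]
[0.48315556 0.45557802 0.        ]
[0.472113   0.46889189 0.08      ]
```

View pics/w14z.png

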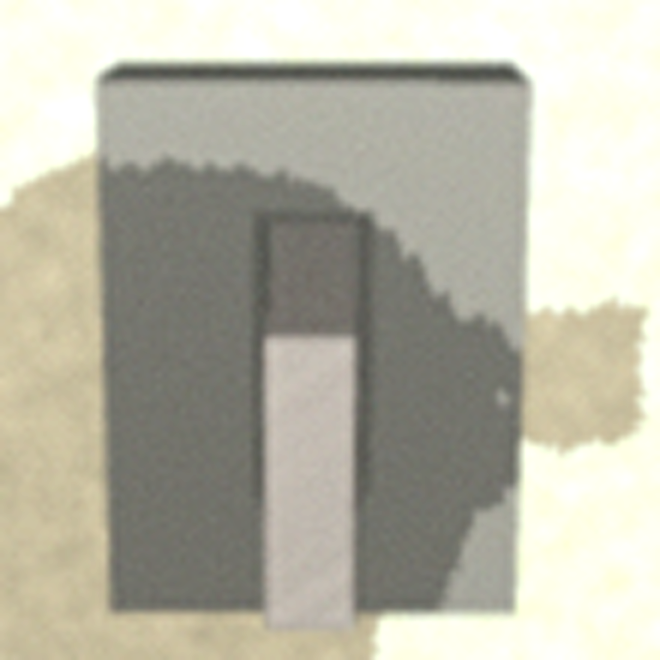

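```bash
python3 - <<'E'
from h import *
np.set_printoptions(precision=4,suppress=True)
p=dict(K=r.camera_params("wrist")["K"],camera_from_world=np.load("w14T.npy"))
f=lambda x,y:((x+.5)/6-.5+270,(y+.5)/6-.5+105)
q=np.array([onz("wrist",f(*c),.12,p) for c in [(264,336),(356,336),(354,632),(267,632)]])
print(q,q.mean(0)); e=[q[0]-q[3],q[1]-q[2],q[0]-q[1],q[3]-q[2]]
print([np.linalg.norm(v).round(4) for v in e],[np.degrees(np.arctan2(v[1],v[0])).round(1) for v in e])
q=np.array([onz("wrist",f(*c),.04,p) for c in [(100,82),(528,82),(514,610),(110,610)]])
print("stand",q.mean(0)); e=[q[0]-q[3],q[1]-q[2],q[0]-q[1],q[3]-q[2]]
print([np.linalg.norm(v).round(4) for v in e],[np.degrees(np.arctan2(v[1],v[0])).round(1) for v in e])
print(R.from_rotvec(r.state()["tcp_rot"]).as_matrix())
E
```

```text
[[0.4932 0.3586 0.12  ]
 [0.4882 0.348  0.12  ]
 [0.4523 0.365  0.12  ]
 [0.4572 0.3754 0.12  ]] [0.4727 0.3617 0.12  ]
[np.float64(0.0397), np.float64(0.0397), np.float64(0.0116), np.float64(0.0115)] [np.float64(-25.0), np.float64(-25.2), np.float64(64.9), np.float64(64.9)]
stand [0.4729 0.3616 0.04  ]
[np.float64(0.0893), np.float64(0.0892), np.float64(0.0684), np.float64(0.0696)] [np.float64(-25.8), np.float64(-25.0), np.float64(64.9), np.float64(64.9)]
[[ 0.0001 -0.4241 -0.9056]
 [ 0.0025 -0.9056  0.4241]
 [-1.     -0.0023  0.001 ]]
```

```bash
python3 - <<'E'
from h import *
e=plan([.4727,.3617,.14],Rdown(-115.1),5,grip=0)
e=plan([.4727,.3617,.077],Rdown(-115.1),5,grip=0,p0=e[0],R0=e[1])
E
```

```text
0.77,-0.02,-0.01,0,0,0,0,0.76,-0.02,-0.01,0,0,0.01,0,0.77,-0.02,-0.01,0,0.01,0,0,0.77,-0.03,-0.01,0,0,0.01,0,0.76,-0.02,-0.01,0,0,0,0
end [0.4726 0.3618 0.1401] n 5
0.5,0,0,0,0,0,0,0.51,0,0,0,0,0,0,0.5,0,0,0,0,0,0,0.51,0,0,0,0,0,0,0.5,0,0,0,0,0,0
end [0.4726 0.3618 0.0771] n 5
```

>>> step_arm(motion=[0.77,-0.02,-0.01,0,0,0,0,0.76,-0.02,-0.01,0,0,0.01,0,0.77,-0.02,-0.01,0,0.01,0,0,0.77,-0.03,-0.01,0,0,0.01,0,0.76,-0.02,-0.01,0,0,0,0])

```text
time_s: 22.25
tool_pos: [0.4732, 0.3612, 0.1392]
tcp_rot: [-1.979, 0.442, 1.978]
contact_force: [-0.5, 0.4, -0.0]
finger_gap: 0.501
```

>>> step_arm(motion=[0,0,0,0,0,0,0])

```text
time_s: 22.35
tool_pos: [0.472, 0.36, 0.1373]
tcp_rot: [-1.978, 0.447, 1.982]
contact_force: [0.0, 0.0, -0.3]
finger_gap: 0.502
```

```bash
python3 - <<'E'
from h import *
np.set_printoptions(precision=4,suppress=True)
s=r.state();print(s["time_s"],s["tool_pos"],s["finger_gap"],s["contact_force"])
im=r.get_image("wrist")[:,:,::-1];cv2.imwrite("pics/w15.png",im)
e=plan([.4727,.3617,.077],Rdown(-115.1),5,grip=0)
E
```

```text
22.35 [0.472  0.36   0.1373] 0.5024349316214021 [ 0.0013  0.0027 -0.3499]
0.5,-0.01,0,0,0,-0.01,0,0.49,-0.01,0.01,0,0,0,0,0.5,0,0,0,0,-0.01,0,0.49,-0.01,0,0,0,0,0,0.5,-0.01,0,-0.01,0,-0.01,0
end [0.4728 0.3617 0.077 ] n 5
```

View pics/w15.png

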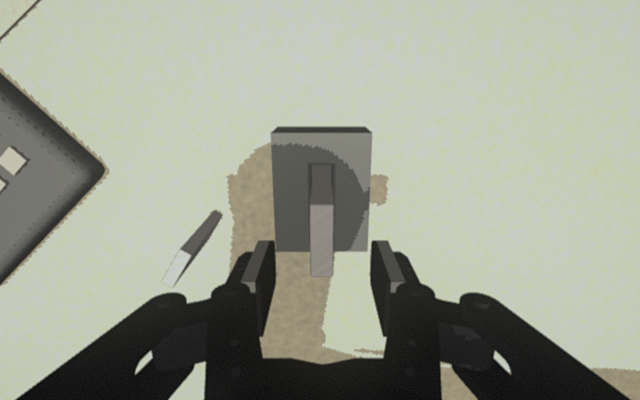

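>>> step_arm(motion=[0.5,-0.01,0,0,0,0,0,0.49,-0.01,0.01,0,0,0,0,0.5,0,0,0,0,-0.01,0,0.49,-0.01,0,0,0,0,0,0.5,-0.01,0,0,0,0,0])

```text
time_s: 22.9
tool_pos: [0.4728, 0.3628, 0.0768]
tcp_rot: [-1.979, 0.439, 1.979]
contact_force: [-0.0, 0.4, -0.2]
finger_gap: 0.501
```

>>> step_arm(motion=[0,0,0,0,0,0,0,0,0,0,0,0,0,0.6,0,0,0,0,0,0,1,0,0,0,0,0,0,1,0,0,0,0,0,0,1], newtons=60)

```text
time_s: 23.4
tool_pos: [0.473, 0.3628, 0.0784]
tcp_rot: [-1.979, 0.439, 1.978]
contact_force: [-1.3, -1.3, 2.8]
finger_gap: 0.128
```

```bash
python3 - <<'E'
from h import *
np.set_printoptions(precision=4,suppress=True)
s=r.state();print(s["time_s"],s["tool_pos"],s["finger_gap"],s["contact_force"],s["wrist_torque"])
im=r.get_image("wrist")[:,:,::-1];cv2.imwrite("pics/w16.png",im)
E
```

```text
23.4 [0.473  0.3628 0.0784] 0.128182985047996 [-1.2835 -1.2533  2.7502] [-0.617   0.3226  0.0269]
```

View pics/w16.png

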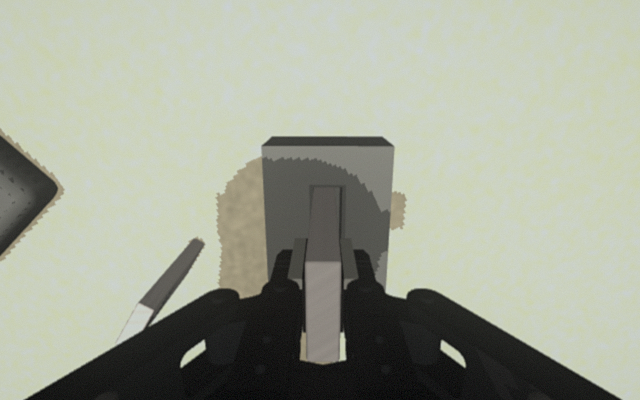

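>>> step_arm(motion=[0,0,0,0,0,0,1,-0.2,0,0,0,0,0,1,-0.4,0,0,0,0,0,1,-0.6,0,0,0,0,0,1,-0.8,0,0,0,0,0,1], newtons=80)

```text
time_s: 23.95
tool_pos: [0.4727, 0.3628, 0.1284]
tcp_rot: [-1.979, 0.44, 1.979]
contact_force: [0.4, 0.3, -2.3]
finger_gap: 0.131
```

>>> step_arm(motion=[-1,0,0,0,0,0,1,-1,0,0,0,0,0,1,-1,0,0,0,0,0,1,-1,0,0,0,0,0,1,0,0,0,0,0,0,1])

```text
time_s: 24.45
tool_pos: [0.4744, 0.3644, 0.2329]
tcp_rot: [-1.981, 0.431, 1.972]
contact_force: [-0.2, -0.3, -0.1]
finger_gap: 0.131
```

>>> step_arm(motion=[-0.4,0,0,0,0,0,1,0,0,0,0,0,0,1])

```text
time_s: 24.65
tool_pos: [0.4731, 0.363, 0.2391]
tcp_rot: [-1.979, 0.438, 1.977]
contact_force: [0.3, 0.2, -0.7]
finger_gap: 0.132
```

```bash
python3 - <<'E'
from h import *
np.set_printoptions(precision=4,suppress=True)
s=r.state();print(s["time_s"],s["joints"],s["tool_pos"],s["finger_gap"],s["contact_force"],s["wrist_torque"])
p=r.camera_params("wrist");np.save("w17T.npy",p["camera_from_world"])
im=r.get_image("wrist")[:,:,::-1];cv2.imwrite("pics/w17.png",im)
im=r.get_image("scene")[:,:,::-1];zoom(im,350,130,150,130,5,"pics/s17.png");cv2.imwrite("pics/s17f.png",im)
cv2.imwrite("pics/t17f.png",r.get_image("top")[:,:,::-1])
E
```

```text
24.65 [ 0.9821  0.224  -0.1585  0.0002 -1.186   0.1511] [0.4731 0.363  0.2391] 0.13152376260908497 [ 0.3348  0.1526 -0.7035] [-0.0352 -0.0405  0.0095]
```

View pics/w17.png

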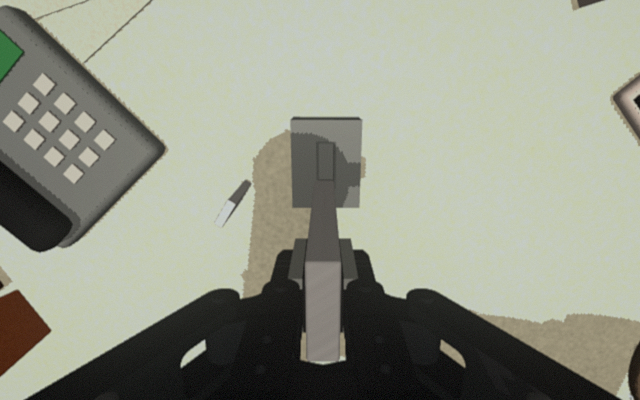

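View pics/s17.png

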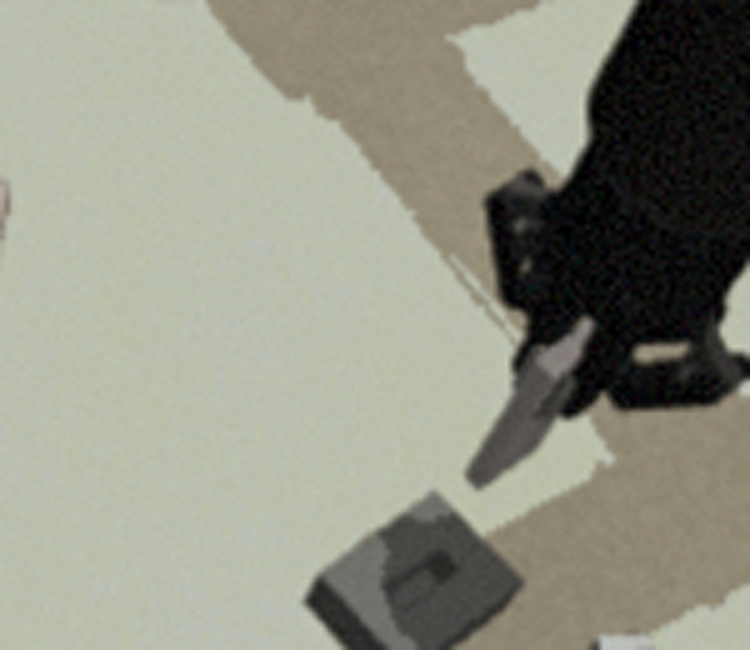

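```bash
python3 - <<'E'
from h import *
np.set_printoptions(precision=1,suppress=True)
p=dict(K=r.camera_params("wrist")["K"],camera_from_world=np.load("w17T.npy"))
s=r.state();Q=R.from_rotvec(s["tcp_rot"])
for c in [(.0684,-.004,-.018),(.0684,.004,-.018),(.0644,-.006,-.02),(.0644,.006,-.02),(-.0416,-.006,-.02),(-.0416,.006,-.02),(-.0416,.006,.02),(-.0416,-.006,.02)]: print(c,proj("wrist",s["tool_pos"]+Q.apply(c),p))
im=cv2.imread("pics/w17.png"); zoom(im,270,160,110,110,6,"pics/w17z.png")
e=plan([.590,-.1276,.205],Rdown(-87.9),22,grip=1)
E
```

```text
(0.0684, -0.004, -0.018) [319.8 181. ]
(0.0684, 0.004, -0.018) [332.4 181. ]
(0.0644, -0.006, -0.02) [316.5 179.6]
(0.0644, 0.006, -0.02) [335.8 179.6]
(-0.0416, -0.006, -0.02) [310.6 260.2]
(-0.0416, 0.006, -0.02) [347.  260.2]
(-0.0416, 0.006, 0.02) [344.8 359.5]
(-0.0416, -0.006, 0.02) [311.8 359.4]
0.06,0.72,-0.57,-0.18,0,0,1,0.06,0.73,-0.56,-0.18,0,0,1,0.06,0.74,-0.54,-0.18,0,0,1,0.05,0.75,-0.52,-0.18,0,0,1,0.06,0.76,-0.51,-0.18,0,0,1
0.06,0.78,-0.49,-0.18,0,0,1,0.06,0.78,-0.47,-0.18,0,0,1,0.06,0.79,-0.46,-0.18,0,0,1,0.06,0.81,-0.44,-0.18,0,0,1,0.05,0.81,-0.42,-0.18,0,0,1
0.06,0.82,-0.4,-0.18,0,0,1,0.06,0.84,-0.39,-0.18,0,0,1,0.06,0.83,-0.37,-0.18,0,0,1,0.06,0.85,-0.35,-0.18,0,0,1,0.06,0.86,-0.33,-0.18,0,0,1
0.06,0.86,-0.31,-0.18,0,0,1,0.05,0.86,-0.3,-0.17,0,0,1,0.06,0.88,-0.28,-0.18,0,0,1,0.06,0.88,-0.25,-0.18,0,0,1,0.06,0.88,-0.24,-0.18,0,0,1
0.06,0.89,-0.22,-0.18,0,0,1,0.06,0.9,-0.2,-0.18,0,0,1
end [ 0.6 -0.1  0.2] n 22
```

View pics/w17z.png

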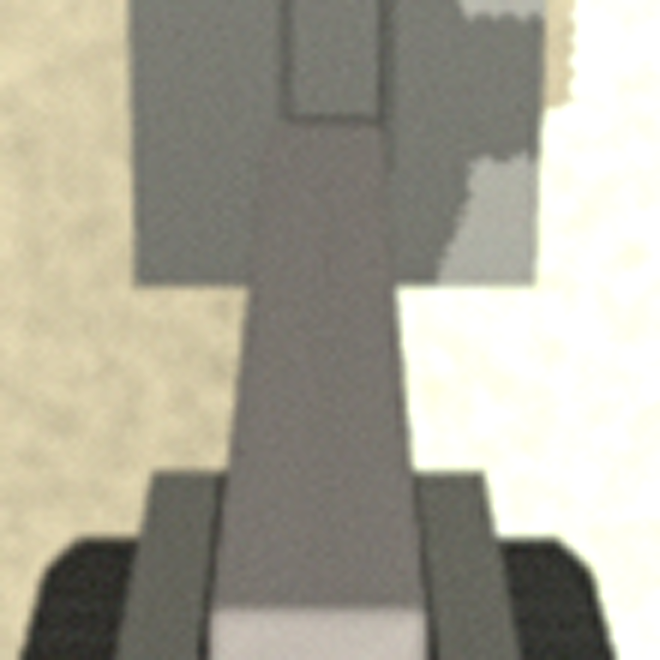

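```bash
python3 - <<'E'
from h import *
print(onz("scene",((239.5)/6-.5+220,(218.5)/6-.5+155),.1))
e=plan([.588,-.1274,.205],Rdown(-87.9),22,grip=1)
E
```

```text
[ 0.58864966 -0.12961523  0.1       ]
0.06,0.72,-0.57,-0.18,0,0,1,0.06,0.73,-0.55,-0.18,0,0,1,0.06,0.74,-0.54,-0.18,0,0,1,0.05,0.75,-0.52,-0.18,0,0,1,0.06,0.77,-0.5,-0.18,0,0,1
0.06,0.77,-0.49,-0.18,0,0,1,0.06,0.79,-0.47,-0.18,0,0,1,0.06,0.79,-0.45,-0.18,0,0,1,0.06,0.81,-0.44,-0.18,0,0,1,0.05,0.81,-0.41,-0.18,0,0,1
0.06,0.82,-0.41,-0.18,0,0,1,0.06,0.83,-0.38,-0.18,0,0,1,0.06,0.84,-0.36,-0.18,0,0,1,0.06,0.85,-0.35,-0.18,0,0,1,0.06,0.86,-0.33,-0.18,0,0,1
0.06,0.86,-0.31,-0.18,0,0,1,0.05,0.86,-0.29,-0.17,0,0,1,0.06,0.88,-0.27,-0.18,0,0,1,0.06,0.88,-0.26,-0.18,0,0,1,0.06,0.88,-0.23,-0.18,0,0,1
0.06,0.89,-0.22,-0.18,0,0,1,0.06,0.89,-0.19,-0.18,0,0,1
end [ 0.5879 -0.1273  0.2049] n 22
```

>>> step_arm(motion=[0.06,0.72,-0.57,-0.18,0,0,1,0.06,0.73,-0.55,-0.18,0,0,1,0.06,0.74,-0.54,-0.18,0,0,1,0.05,0.75,-0.52,-0.18,0,0,1,0.06,0.77,-0.5,-0.18,0,0,1])

```text
time_s: 25.3
tool_pos: [0.4989, 0.2503, 0.2297]
tcp_rot: [-2.043, 0.339, 2.044]
contact_force: [-0.0, 0.4, -1.5]
finger_gap: 0.127
```

>>> step_arm(motion=[0.06,0.77,-0.49,-0.18,0,0,1,0.06,0.79,-0.47,-0.18,0,0,1,0.06,0.79,-0.45,-0.18,0,0,1,0.06,0.81,-0.44,-0.18,0,0,1,0.05,0.81,-0.41,-0.18,0,0,1])

```text
time_s: 25.8
tool_pos: [0.525, 0.139, 0.2224]
tcp_rot: [-2.104, 0.233, 2.105]
contact_force: [-0.1, 0.0, -0.7]
finger_gap: 0.132
```

>>> step_arm(motion=[0.06,0.82,-0.41,-0.18,0,0,1,0.06,0.83,-0.38,-0.18,0,0,1,0.06,0.84,-0.36,-0.18,0,0,1,0.06,0.85,-0.35,-0.18,0,0,1,0.06,0.86,-0.33,-0.18,0,0,1])

```text
time_s: 26.3
tool_pos: [0.5515, 0.0276, 0.2149]
tcp_rot: [-2.162, 0.122, 2.164]
contact_force: [1.5, 0.5, -1.0]
finger_gap: 0.13
```

>>> step_arm(motion=[0.06,0.86,-0.31,-0.18,0,0,1,0.05,0.86,-0.29,-0.17,0,0,1,0.06,0.88,-0.27,-0.18,0,0,1,0.06,0.88,-0.26,-0.18,0,0,1,0.06,0.88,-0.23,-0.18,0,0,1])

```text
time_s: 26.8
tool_pos: [0.5776, -0.0835, 0.2075]
tcp_rot: [-2.217, 0.006, 2.219]
contact_force: [-0.0, 0.9, -1.9]
finger_gap: 0.132
```

>>> step_arm(motion=[0.06,0.89,-0.22,-0.18,0,0,1,0.06,0.89,-0.19,-0.18,0,0,1,0,0,0,0,0,0,1,0,0,0,0,0,0,1])

```text
time_s: 27.2
tool_pos: [0.5878, -0.1274, 0.2044]
tcp_rot: [2.203, 0.039, -2.206]
contact_force: [0.3, 0.2, -0.5]
finger_gap: 0.13
```

```bash
python3 - <<'E'
from h import *
np.set_printoptions(precision=4,suppress=True)
s=r.state();print(s["time_s"],s["joints"],s["tool_pos"],s["finger_gap"],s["contact_force"])
print((R.from_rotvec(s["tcp_rot"]).inv()*Rdown(-87.9)).as_rotvec())
p=r.camera_params("wrist");np.save("w18T.npy",p["camera_from_world"])
im=r.get_image("wrist")[:,:,::-1];cv2.imwrite("pics/w18.png",im);zoom(im,270,130,110,140,5,"pics/w18z.png")
E
```

```text
27.2 [ 0.1105  0.2583 -0.1938 -0.0011 -1.1197  1.4955] [ 0.5878 -0.1274  0.2044] 0.1301315696969227 [ 0.2886  0.2284 -0.5137]
[-0.002   0.0011  0.0009]
```

View pics/w18z.png

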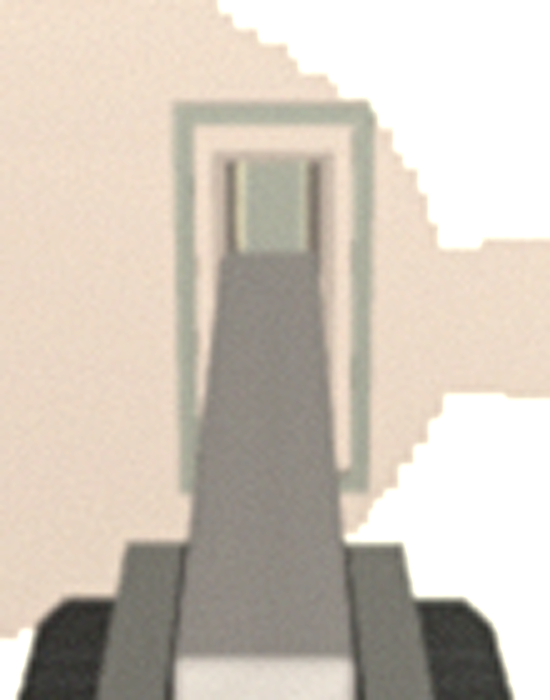

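```bash
python3 - <<'E'
from h import *
np.set_printoptions(precision=4,suppress=True)
p=dict(K=r.camera_params("wrist")["K"],camera_from_world=np.load("w18T.npy"))
f=lambda x,y:((x+.5)/5-.5+270,(y+.5)/5-.5+130)
a=onz("wrist",f(274,101),.1,p);b=onz("wrist",f(275,491),.1,p);print("panel ends",a,b,(a+b)/2)
a2=onz("wrist",f(274,158),.098,p);print("slot far inner end",a2, "->centre",a2-[.021,0,0])
s=r.state();Q=R.from_rotvec(s["tcp_rot"]);t=s["tool_pos"];print(t)
for nm,c in dict(foot=(.0684,0,-.018),shoulder=(.0644,0,-.02),top=(-.0416,0,-.02)).items():
    u=proj("wrist",t+Q.apply(c),p); print(nm,u,(u-[270,130]+.5)*5-.5)
E
```

```text
panel ends [ 0.6201 -0.1265  0.1   ] [ 0.5597 -0.1288  0.1   ] [ 0.5899 -0.1277  0.1   ]
slot far inner end [ 0.6113 -0.1268  0.098 ] ->centre [ 0.5903 -0.1268  0.098 ]
[ 0.5879 -0.1269  0.2047]
foot [323.3679 182.0465] [268.8393 262.2324]
shoulder [323.3835 180.5983] [268.9177 254.9915]
top [324.3781 264.1208] [273.8907 672.6041]
```

>>> step_arm(motion=[0.36,0.01,-0.03,0,0,0,1,0.36,0.01,-0.03,0,0,0,1,0.34,0,-0.02,0,0,0,1,0,0,0,0,0,0,1,0,0,0,0,0,0,1])

```text
time_s: 27.75
tool_pos: [0.5902, -0.1273, 0.1785]
tcp_rot: [2.203, 0.041, -2.204]
contact_force: [0.1, -1.3, -1.1]
finger_gap: 0.132
```

```bash
python3 - <<'E'
from h import *
np.set_printoptions(precision=4,suppress=True)
s=r.state();print(s["time_s"],s["tool_pos"],s["contact_force"])
p=r.camera_params("wrist");np.save("w19T.npy",p["camera_from_world"])
im=r.get_image("wrist")[:,:,::-1];cv2.imwrite("pics/w19.png",im);zoom(im,270,130,110,140,5,"pics/w19z.png")
f=lambda u:(u-[270,130]+.5)*5-.5
t=s["tool_pos"];Q=R.from_rotvec(s["tcp_rot"])
for nm,c in dict(foot=(.0684,0,-.018),shoulder=(.0644,0,-.02),top=(-.0416,0,-.02)).items(): print(nm,f(proj("wrist",t+Q.apply(c),p)))
E
```

```text
27.75 [ 0.5902 -0.1273  0.1785] [ 0.1409 -1.3126 -1.0762]
foot [272.4976 262.6354]
shoulder [272.6648 255.3963]
top [281.012  671.3205]
```

View pics/w19z.png

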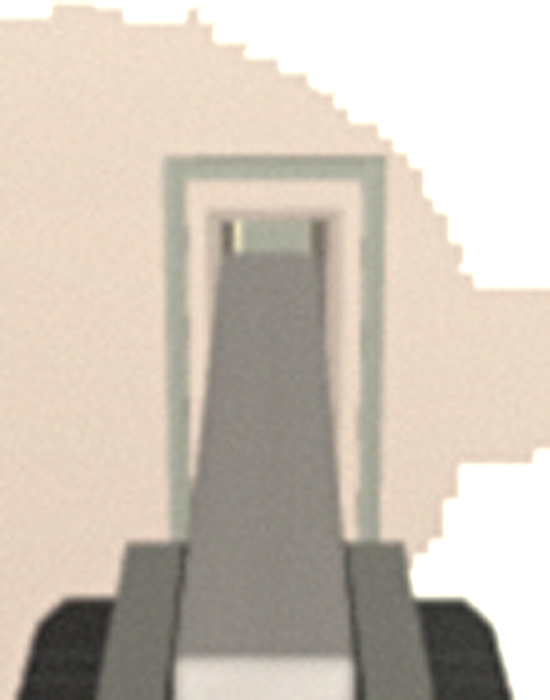

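```bash
python3 - <<'E'
from h import *
np.set_printoptions(precision=4,suppress=True)
p=dict(K=r.camera_params("wrist")["K"],camera_from_world=np.load("w19T.npy"))
f=lambda x,y:((x+.5)/5-.5+270,(y+.5)/5-.5+130)
print("panel far",onz("wrist",f(274,155),.1,p),"-> c",onz("wrist",f(274,155),.1,p)-[.03,0,0])
for row,z in((207,.1),(218,.098)): print(row,onz("wrist",f(274,row),z,p))
for row in (252,255,258): print("shoulder",onz("wrist",f(270,row),.1785-.0644,p), "foot",onz("wrist",f(270,row),.1785-.0684,p))
E
```

```text
panel far [ 0.6199 -0.1264  0.1   ] -> c [ 0.5899 -0.1264  0.1   ]
207 [ 0.613  -0.1266  0.1   ]
218 [ 0.611  -0.1267  0.098 ]
shoulder [ 0.6106 -0.1261  0.1141] foot [ 0.6095 -0.1262  0.1101]
shoulder [ 0.6102 -0.1261  0.1141] foot [ 0.6091 -0.1262  0.1101]
shoulder [ 0.6098 -0.1262  0.1141] foot [ 0.6087 -0.1262  0.1101]
```

>>> step_arm(motion=[0,0.024,0,0,0,0,1,0.3,0,0,0,0,0,1,0.3,0,0,0,0,0,1,0,0,0,0,0,0,1,0,0,0,0,0,0,1])

```text
time_s: 28.3
tool_pos: [0.59, -0.128, 0.1633]
tcp_rot: [2.203, 0.041, -2.204]
contact_force: [-0.3, -0.7, -1.1]
finger_gap: 0.129
```

```bash
python3 - <<'E'
from h import *
np.set_printoptions(precision=4,suppress=True)
s=r.state();print(s["time_s"],s["tool_pos"],s["contact_force"],s["wrist_torque"])
im=r.get_image("wrist")[:,:,::-1];zoom(im,270,130,110,140,5,"pics/w20z.png")
E
```

```text
28.3 [ 0.59   -0.128   0.1633] [-0.3281 -0.7202 -1.1269] [0.0133 0.013  0.0204]
```

View pics/w20z.png

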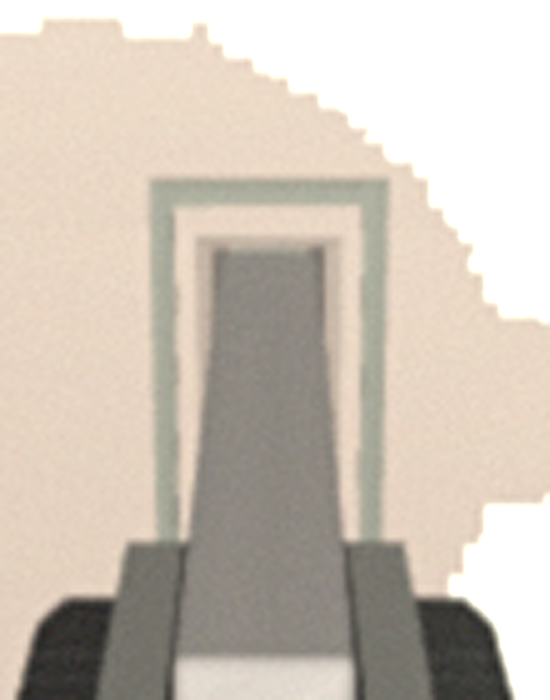

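The key's foot is centred in the slot mouth (both at col about 269 of the zoom), with no contact force. Descending.

>>> step_arm(motion=[0.2,0,0,0,0,0,1,0.2,0,0,0,0,0,1,0,0,0,0,0,0,1])

```text
time_s: 28.65
tool_pos: [0.59, -0.1279, 0.1529]
tcp_rot: [2.203, 0.041, -2.204]
contact_force: [-0.6, -0.2, -1.6]
finger_gap: 0.128
```

>>> step_arm(motion=[0.2,0,0,0,0,0,1,0.2,0,0,0,0,0,1,0,0,0,0,0,0,1])

```text
time_s: 28.95
tool_pos: [0.5902, -0.1279, 0.1429]
tcp_rot: [2.204, 0.041, -2.204]
contact_force: [-0.1, 1.3, -2.0]
finger_gap: 0.131
```

>>> step_arm(motion=[0.2,0,0,0,0,0,1,0.2,0,0,0,0,0,1,0,0,0,0,0,0,1])

```text
time_s: 29.25
tool_pos: [0.5902, -0.1281, 0.1336]
tcp_rot: [2.204, 0.041, -2.203]
contact_force: [-2.1, 0.3, 1.8]
finger_gap: 0.129
```

>>> step_arm(motion=[0.15,0,0,0,0,0,1,0.1,0,0,0,0,0,1,0,0,0,0,0,0,1])

```text
time_s: 29.55
tool_pos: [0.5902, -0.1281, 0.128]
tcp_rot: [2.204, 0.041, -2.203]
contact_force: [-3.9, -0.6, 4.7]
finger_gap: 0.129
```

>>> step_arm(motion=[0.08,0,0.02,0,0,0,1,0.06,0,0,0,0,0,1,0,0,0,0,0,0,1])

```text
time_s: 29.85
tool_pos: [0.5902, -0.1281, 0.1248]
tcp_rot: [2.205, 0.041, -2.202]
contact_force: [-3.1, 0.0, 5.6]
finger_gap: 0.133
```

>>> step_arm(motion=[0.06,0,0,0,0,0,1,0,0,0,0,0,0,1])

```text
time_s: 30.05
tool_pos: [0.5902, -0.1282, 0.1244]
tcp_rot: [2.205, 0.041, -2.201]
contact_force: [-6.2, 0.9, 13.3]
finger_gap: 0.13
```

>>> step_arm(motion=[0.04,0,0.02,0,0,0,1,0,0,0,0,0,0,1,0,0,0,0,0,0,1])

```text
time_s: 30.35
tool_pos: [0.5902, -0.1282, 0.1244]
tcp_rot: [2.206, 0.041, -2.199]
contact_force: [-7.0, 1.9, 19.1]
finger_gap: 0.129
```

```bash
python3 - <<'E'
from h import *
np.set_printoptions(precision=4,suppress=True)
s=r.state();print(s["time_s"],s["tool_pos"],s["contact_force"],s["wrist_torque"],s["finger_gap"])
im=r.get_image("wrist")[:,:,::-1];zoom(im,220,130,200,150,4,"pics/w21z.png")
im=r.get_image("scene")[:,:,::-1];zoom(im,160,80,200,150,4,"pics/s21.png")
cv2.imwrite("pics/t21.png",np.clip(r.get_image("top")[:,:,::-1]*1.4,0,255).astype(np.uint8))
E
```

```text
30.35 [ 0.5902 -0.1282  0.1244] [-7.0373  1.9047 19.095 ] [ 0.7865  3.0165 -0.0043] 0.12916615188932917
```

View pics/w21z.png

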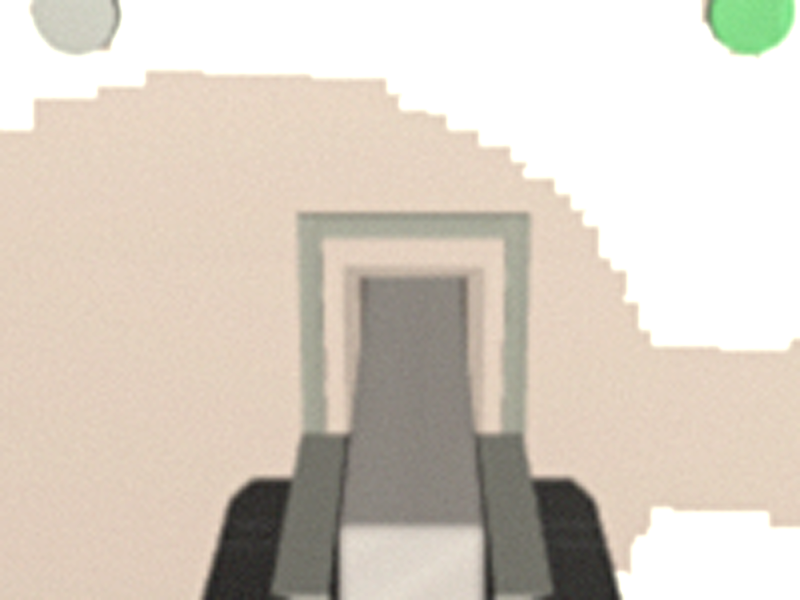

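View pics/s21.png

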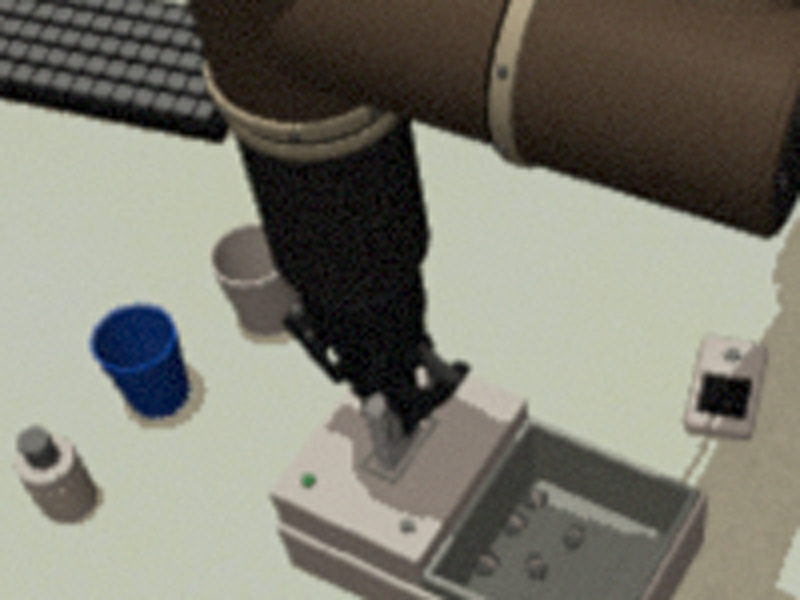

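View pics/t21.png

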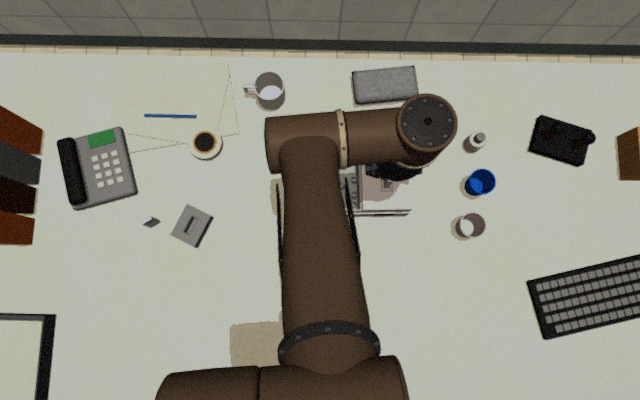

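```bash
python3 - <<'E'
from h import *
print(r.sign_off()); s=r.state();print(s["time_s"],s["tool_pos"],s["contact_force"])
E
```

```text
the job is handed in; nothing more can be done
None
the job is handed in; nothing more can be done
```

I handed the job in at about 30.5 s of the 72 s allowed, with the key held down on the plunger. There was no verdict.

**What was done:** I tipped the cup over the hopper and set it back empty and upright within a few millimetres of where it stood. I then took the larger key from its stand, lowered it through the slot and pressed the plunger down.

**Last checks:**
- **Barrels:** the wrist camera showed all six in the hopper and an empty cup. The last scene view shows only five, because the tower side hides one.
- **Plunger:** the key's foot came to about 56 mm above the desk, which is the plunger's stop. Going from 13 N to 19 N moved the tool no further, and the key did not slip in the grip. I read the plunger's position only from tool height and force.
- **Other things:** the blue cup, bottle and meter looked untouched in the last views. I did not see the roll of tape in them, and the arm did not go near the small key.

**Disagreements:**
- The top camera placed the slot and the key 4 to 5 mm closer to the robot than the wrist camera did. I lined the key up with the slot in the wrist view itself.
- A side force of about 7 N along the slot remained at the end, so the key rests lightly against one end of it.

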